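# Slide the jars along the fence, clamp and lock them

### The job

Load the clamp: first free its jaw by nudging the small lock slide on the stop bar fully towards you, then open the jaw and slide all the jars that are here along the fence into one row, touching one another and the first against the stop bar; their lids are loose, so slide them standing on the bench and never lift or tip them. Then slide the jaw shut until it presses firmly on the jars and holds them to the fence, and lock it by nudging the lock slide fully across towards the fence. Never open the jaw while it is locked, and leave the other things on the bench where they are.

Things in the scene. Friction and masses are not known exactly. Their poses are not given: they have to be found in the camera images.
- clamp: fixed L of aluminium bars on the bench, open floor. Origin: inner corner of fence and stop bar, bench height; z up, +x away from the robot, yaw 0 to 0.3. Fence: wall along y, 24 mm thick, 50 high, inner face x = 0, y = 0 to 250 mm (+y end open: jars enter there). Stop bar: along -x, 128 mm long, 50 wide, 50 high, inner face y = 0. Jars stand on the bench at x < 0, y > 0.
- jaw (a joint): position (m) of the jaw, an aluminium bar parallel to the fence on the robot's side of the lane, 22 mm thick, 31 high, y = 2 to 152 mm in the clamp's frame. 0 = fully open (lane 85 mm wide); grows to 0.045 closing to +x: lane = 85 mm - value; touches jars at the fence at 0.032. Starts too narrow for a jar. Slides stiffly (2.5 N), stays where left.
- jaw_tab (a point): middle of the black upright grip tab behind the jaw (robot's side): 12 mm thick (clamp's x), 30 mm wide (y), from z = 6 to 64 mm; this point is at x = -127 mm + jaw value, y = 77, z = 47 mm in the clamp's frame. Behind the jaw's back 14 mm are free to the tab, above the jaw (31 mm high) more. It can be pinched from above or pushed on its faces with the fingers.
- lock (a joint): position (m) of the lock slide on top of the stop bar: 0.012 = locked (as found), fully across towards the fence (+x of the clamp); 0 = free, fully towards the robot (-x). A detent in the middle resists with about 5 N either way and then lets it snap across. It only marks the jaw as locked; the jaw's stiffness does not change.
- lock_ridge (a point): middle of the small grey ridge of the lock slide: 4 mm thick (clamp's x, the way it moves), 14 mm wide (y), from z = 50.5 to 56 mm, over the flat top of the bar (slide plate top at z = 51 mm); this point is at x = -98 mm + lock value, y = -29, z = 53.5 mm in the clamp's frame.
- jar_a: screw jar of cable clips standing upright, white body 53 mm in diameter, blue lid 51 mm in diameter, 72 mm tall overall, about 0.14 kg; pushed near its lid it tilts, pushed low it slides; origin at the centre of its underside, z up. Two or three of jar_a to jar_d are present, all alike; the others are absent (None)
- jar_b: screw jar of cable clips standing upright, white body 53 mm in diameter, blue lid 51 mm in diameter, 72 mm tall overall, about 0.14 kg; pushed near its lid it tilts, pushed low it slides; origin at the centre of its underside, z up. Two or three of jar_a to jar_d are present, all alike; the others are absent (None)
- jar_c: screw jar of cable clips standing upright, white body 53 mm in diameter, blue lid 51 mm in diameter, 72 mm tall overall, about 0.14 kg; pushed near its lid it tilts, pushed low it slides; origin at the centre of its underside, z up. Two or three of jar_a to jar_d are present, all alike; the others are absent (None)
- jar_d: screw jar of cable clips standing upright, white body 53 mm in diameter, blue lid 51 mm in diameter, 72 mm tall overall, about 0.14 kg; pushed near its lid it tilts, pushed low it slides; origin at the centre of its underside, z up. Two or three of jar_a to jar_d are present, all alike; the others are absent (None)
- tape_measure: bystander: yellow tape measure, 36 x 74 x 62 mm, origin at the centre of its underside; leave it alone
- multimeter: bystander: multimeter lying flat, 132 x 62 x 41 mm, origin at the centre of its underside; leave it alone
- tape_green: bystander: roll of tape lying flat, 64 mm in diameter, 19 mm high, origin at the centre of its underside; leave it alone
- heatshrink_pack: bystander: thin flat pack, 48 x 90 x 4 mm, origin at the centre of its underside; leave it alone
Not all that is in view belongs to the job. Leave any turquoise look-alike of the jar_a alone.

How it is judged:
By the outcome, as a careful person would: the job done as asked, in the order asked, and still so for the second after the job is handed in, with the robot touching nothing.
Of jar_a, jar_b, jar_c, jar_d only 2 to 3 are there at a start; the rules pass over those that are not, and their reading is None.
At some moment in a run one of jar_a, jar_b, jar_c, jar_d may be knocked a few centimetres aside while the robot is not near it.
Once in a run the grip may slacken for a moment while it holds something.
It also fails if it takes over 210 s, if anything falls off the work surface, if the arm or the gripper's body presses on something with over 40 N, if the wrist force passes 120 N, or if a joint passes its speed limit or range.

### The arm

A 7-joint arm with a two-finger parallel gripper is mounted at the origin on a cart in front of the work surface, level with it; the furniture and walls round the work are solid. World frame = base frame: x ahead of the robot, y to its left, z up, the work surface at z = 0. Lengths are in mm, angles in rad, forces in N, time in s.
With the tool pointing down it reaches from about 425 to 800 mm from the base axis. Payload 8.3 kg.
Tool frame: the origin (TCP) lies midway between the tips of the shut fingers; the grasp point (between the pads) lies 19 mm behind it (ctrl.tcp_to_grasp is the distance from the TCP to the grasp point, in mm); z points along the fingers, y is the line along which they close (so a half turn about z gives the same grasp; the last joint's range is limited). The gripper opens to 85 mm and grips with 20 to 120 N. Pads are 22 mm wide; open, the fingers measure 114 mm over their backs; the gripper's body (76 mm by 85 mm) begins 54 mm behind the grasp point. The pads swing forward as they close: fully open they stand 13 mm farther back than shut.
Start: joints at [-1.207, 0.383, 0.016, 1.37, -0.006, 1.388, -0.046], TCP at [258.673, 568.939, 231.279] pointing down, gripper open.
Joint ranges: [-2.95, 2.95], [-0.25, 2.06], [-1.52, 1.56], [0.18, 2.33], [-1.44, 4.58], [0.02, 2.06], [-3.01, 3.01]. Speed limits (rad/s): [2.39, 2.39, 3.01, 3.01, 3.14, 3.14, 3.14].

### API

Orientations are given as a unit quaternion [x, y, z, w].
In Python, from workcell import ctrl, grab_frame, calibration gives the robot as it stands.
- The arm moves only by the tool drive_tool, never from a script. Its argument "rows" is a list of rows, each a list of 4 numbers: the shift along the world's x, y, z in units of 40 mm (1.0 is 40 mm), then the turn about the world's z in units of 6 degrees (1.0 is 6 degrees). In form: [[dx, dy, dz, twist], ...]. A call has 1 to 8 rows; each row is the pose to reach, as a shift and turn from the pose commanded when the call began; what a row does not reach only later rows make up. A row lasts 1/10 s, in which the tool goes at most 50 mm and 8.59 degrees, less where a joint would pass 70% of its speed; a pose out of reach is approached as far as the arm can. A call with a gripper value outside its range is refused whole. "hand" is the opening, from 0 (shut) to 1 (fully open), set as the call begins (left out, the last holds). The fingers move at their own pace and stop on an object; the grip force is fixed at half the most. Time passes only in rows, so rows that repeat a pose let the fingers close. It gives the time, the measured TCP pose, the force, the opening and the grip force at its end, in the units of the state.
- ctrl.state(): the state, without advancing time (a new reading comes with each control period).
- grab_frame(name): name is "scene" or "top"; returns the picture (480x640x3 uint8, red, green, blue); there is no depth.
- calibration(name): a dict with "camera_matrix" (3x3 intrinsics, pixels), "k1" (the pictures are not rectified: a ray, as slopes to the right and down, at radius r is drawn at 1 + k1 r^2 times it, then the intrinsics apply), "R" (3x3) and "t" (3): a world point X has camera coordinates R X + t. Camera axes: x right, y down, z forward; pixel columns grow to the right and rows downward; lengths in mm; the calibration is good to about 2 mm. A picture is of the moment at which its call begins. calibration takes no time and is no camera call.
- ctrl.sign_off(): hands the job in; it is judged then, once.
The state is a dict: "time": time; "qpos": joint angles; "joint_vel": joint speeds; "joint_torque": joint torques, N m; "position": TCP position; "orientation": TCP orientation; "contact_force": force on the tool from outside, world axes, zero at the start; "torque": the same for the moment, N m; "grip_width": finger opening in mm; "grasp_force": force on a finger pad.
Only numpy, scipy, OpenCV 4.12 (cv2) and the standard library are available. Lean on these libraries where they do the work, as an engineer would, in place of code of your own. Each camera call takes 0.05 s, during which the arm holds its last target. There are 200 camera calls.

## Working session

There is one attempt and no reset: what is moved stays moved. The work goes in short steps, Python scripts to look and compute and a tool call to move; the robot and the scene stay as the last step left them, time stands still between calls to the robot, and variables do not carry over. Pictures are saved under pics/ and viewed, at most 14 in all, crops included, and the job is handed in when it is done.

Besides the shell and the picture viewer there is one more tool, called after "Call:" as name(argument=value, ...), one argument or row to a line, values as JSON. drive_tool: Moves the arm, as the interface text tells. Its arguments: {"type":"object","properties":{"rows":{"type":"array","items":{"type":"array","items":{"type":"number"}}},"hand":{"type":"number"}},"required":["rows"]}

```bash
mkdir -p pics; cat > h.py <<'E'
import numpy as np, cv2
from workcell import ctrl, grab_frame, calibration
def shot(n,name):
    im=grab_frame(n); cv2.imwrite(f'pics/{name}.png',cv2.cvtColor(im,cv2.COLOR_RGB2BGR)); return im
def crop(name,out,x0,y0,w,h,s):
    im=cv2.imread(f'pics/{name}.png')[y0:y0+h,x0:x0+w]; cv2.imwrite(f'pics/{out}.png',cv2.resize(im,None,fx=s,fy=s,interpolation=cv2.INTER_CUBIC))
def world(n,u,v,z):
    c=calibration(n);K=np.array(c['camera_matrix']);R=np.array(c['R']);t=np.array(c['t'])
    p=np.array([(u-K[0,2])/K[0,0],(v-K[1,2])/K[1,1]]);q=p.copy()
    for _ in range(20): q=p/(1+c['k1']*(q@q))
    d=R.T@np.r_[q,1];o=-R.T@t
    return o+d*(z-o[2])/d[2]
def pix(n,X):
    c=calibration(n);K=np.array(c['camera_matrix']);p=np.array(c['R'])@np.array(X,float)+np.array(c['t'])
    q=p[:2]/p[2];q=q*(1+c['k1']*(q@q));return np.array([K[0,0]*q[0]+K[0,2],K[1,1]*q[1]+K[1,2]])
E
python3 - <<'E'
from h import *
shot('scene','s0');shot('top','t0')
for n in('scene','top'):
    c=calibration(n);print(n,c['camera_matrix'],c['k1'],-np.array(c['R']).T@c['t'])
s=ctrl.state();print(s['time'],s['position'],s['orientation'],s['contact_force'])
E
```

```text
scene [[518.51744552   0.         315.87242058]
 [  0.         518.51744552 243.42333899]
 [  0.           0.           1.        ]] 0.0022123698674615284 [-179.133148   -387.64292958 1017.78166347]
top [[437.0704342    0.         323.34786044]
 [  0.         437.0704342  237.28588261]
 [  0.           0.           1.        ]] -0.06847009772391881 [ 349.41888734  169.41636774 1033.45536234]
0.1 [258.48977593 568.55494704 230.37632676] [ 2.11737642e-01  9.77326158e-01 -8.48505604e-04 -1.80703606e-04] [-0.19296899  0.40191952 -0.03690504]
```

View pics/s0.png

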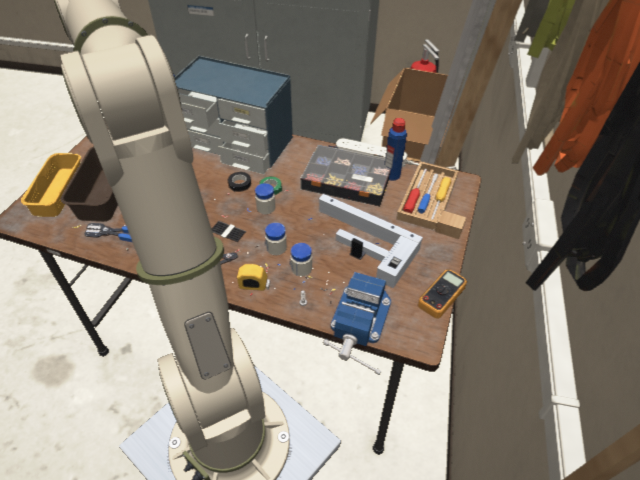

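View pics/t0.png

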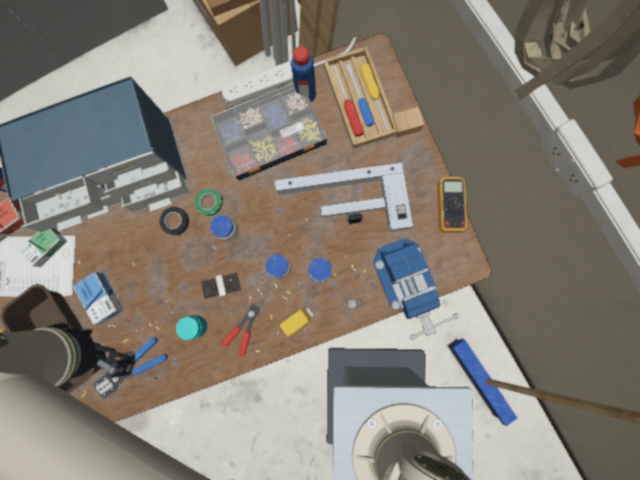

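The scene shows three blue-lidded jars: top view (223,228), (278,265) and (320,270). The things that could be mistaken for them are the turquoise jar (189,327), the blue flask (303,60) and the blue box (95,295). The clamp corner is near (388,187) and the lock slide near (401,211). I'll check this in a crop.

```bash
python3 - <<'E'
from h import *
crop('t0','t0c',200,150,240,160,3.3)
E
```

```text
(no output)
```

View pics/t0c.png

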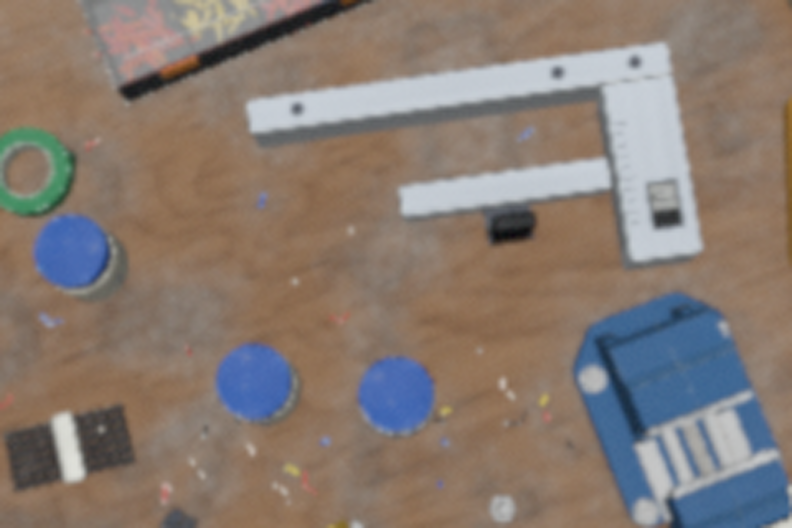

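```bash
cat >> h.py <<'E'
from scipy.optimize import least_squares
def cw(P,c): 
    x,y,a=c;P=np.atleast_2d(np.array(P,float));return np.c_[x+np.cos(a)*P[:,0]-np.sin(a)*P[:,1],y+np.sin(a)*P[:,0]+np.cos(a)*P[:,1],P[:,2]]
E
python3 - <<'E'
from h import *
off=np.array([200,150])
def up(p): return np.array(p)/3.3+off
L=[(0,250,50),(24,250,50),(24,-50,50),(-128,0,50),(-128,-50,50),(0,0,50)]
U=[up(p) for p in [(252,132),(247,101),(668,44),(628,265),(701,251),(602,87)]]
f=lambda c:np.concatenate([pix('top',X)-u for X,u in zip(cw(L,c),U)])
r=least_squares(f,[550,50,.15],x_scale=[1,1,.01]);print(r.x,r.fun.round(1).reshape(-1,2).tolist());c=r.x
def loc(p,z):
    w=world('top',*up(p),z);d=w[:2]-c[:2];a=c[2];return [np.cos(a)*d[0]+np.sin(a)*d[1],-np.sin(a)*d[0]+np.cos(a)*d[1]],w
for n,p,z in [('jawfrontleft',(399,186),31),('jawbackleft',(403,217),31),('tabtop',(511,216),64),('ridge',(664,196),53),('jarA',(72,251),72),('jarB',(256,381),72),('jarC',(396,395),72)]:
    l,w=loc(p,z);print(n,np.round(l),w.round())
# scene
for n,u,v in [('A',265,190),('B',275.5,231),('C',301,251)]: print(n,world('scene',u,v,72).round())
print([pix('scene',X).round() for X in cw(L,c)])
print('turq',world('top',189,327,72).round(),'tapeY',world('top',295,322,60).round(),'pack',world('top',221,286,4).round(),'green',world('top',209,202,19).round())
E
```

```text
[6.34551941e+02 5.32001093e+01 1.47786563e-01] [[-0.7, 0.1], [-0.3, -0.4], [-0.3, -0.0], [0.8, -0.4], [0.3, 1.0], [0.1, -0.4]]
jawfrontleft [-48. 151.] [565. 196.  31.]
jawbackleft [-71. 151.] [542. 192.  31.]
tabtop [-86.  78.] [538. 118.  64.]
ridge [-85. -30.] [555.  11.  53.]
jarA [-71. 378.] [508. 416.  72.]
jarB [-176.  264.] [422. 288.  72.]
jarC [-198.  172.] [414. 194.  72.]
A [511. 413.  72.]
B [422. 284.  72.]
C [416. 191.  72.]
[array([317., 199.]), array([322., 194.]), array([421., 238.]), array([375., 268.]), array([393., 277.]), array([399., 236.])]
turq [283. 479.  72.] tapeY [299. 247.  60.] pack [376. 429.   4.] green [575. 464.  19.]
```

Three jars confirmed; the turquoise one will be left alone. First, the lock: I'll go above the stop bar on the fence side of the ridge.

Call:
drive_tool(
  rows=[
    [1,-1.7,0,1],
    [2,-3.4,0,2],
    [3,-5.1,0,3],
    [4,-6.8,0,4],
    [5,-8.5,0,5],
    [6,-10.2,0,5.5],
    [7,-12,0,5.5],
    [7.97,-13.84,0,5.5],
  ],
  hand=0,
)

```text
time: 0.9
position: [460.8, 221.4, 231.1]
orientation: [-0.075, 0.997, -0.0, -0.0]
contact_force: [0.7, 0.3, 0.7]
grip_width: 0.2
grasp_force: 0.0
```

Call:
drive_tool(
  rows=[
    [0,0,-1,0],
    [0,0,-2,0],
    [0,0,-3,0],
    [0,0,-3.5,0],
    [0,0,-3.78,0],
    [0,0,-3.78,0],
    [0,0,-3.78,0],
    [0,0,-3.78,0],
  ],
)

```text
time: 1.7
position: [461.3, 224.1, 81.6]
orientation: [-0.075, 0.997, 0.001, 0.001]
contact_force: [0.4, 0.5, -0.3]
grip_width: 0.1
grasp_force: 0.0
```

```bash
python3 - <<'E'
from h import *
shot('scene','s1');shot('top','t1')
im=np.zeros((500,790,3),np.uint8)
a=cv2.imread('pics/t1.png')[170:290,330:460];b=cv2.imread('pics/s1.png')[200:325,330:430]
a=cv2.resize(a,(433,400));b=cv2.resize(b,(350,437))
im[:400,:433]=a;im[:437,436:786]=b;cv2.imwrite('pics/c1.png',im)
s=ctrl.state();print(s['position'],s['orientation'],s['qpos'])
E
```

```text
[461.08887252 223.96445849  81.3699358 ] [-7.45538703e-02  9.97216338e-01  5.31901214e-04  1.00662922e-03] [-0.66704601  0.27303101  0.17730702  1.87655154 -0.05692606  0.99455171
  1.25479832]
```

View pics/c1.png

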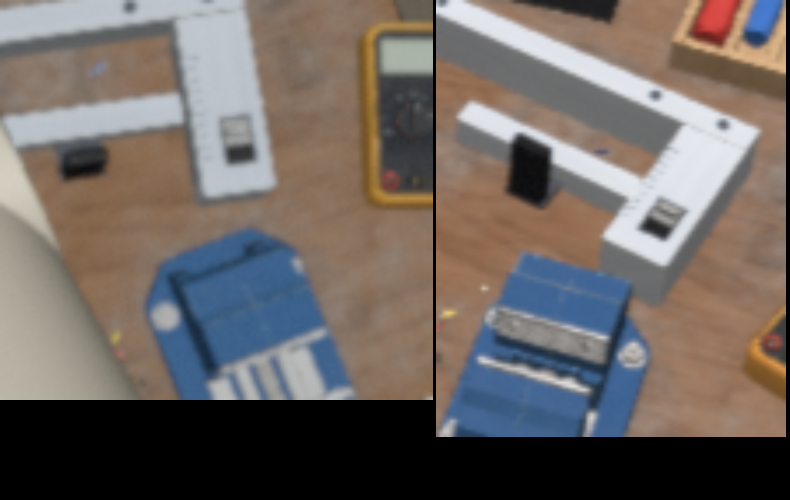

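The slide is at the fence side (crop: light plate with the black slot at its near end, top view ≈(401,211)). The row cap cut the last move short, so I'll continue.

Call:
drive_tool(
  rows=[
    [0.5,-0.9,0.3,0],
    [1,-1.8,0.3,0],
    [1.5,-2.7,0.3,0],
    [2,-3.6,0.3,0],
    [2.5,-4.5,0.2,0],
    [2.91,-5.21,0,0],
    [2.91,-5.21,0,0],
    [2.91,-5.21,0,0],
  ],
)

```text
time: 2.6
position: [577.0, 14.3, 80.3]
orientation: [-0.074, 0.997, -0.0, 0.0]
contact_force: [0.4, -0.1, 0.7]
grip_width: -0.1
grasp_force: 0.0
```

```bash
cat >> h.py <<'E'
C=np.array([634.55,53.2,.1478])
def toc(p): d=np.array(p[:2])-C[:2];a=C[2];return np.array([np.cos(a)*d[0]+np.sin(a)*d[1],-np.sin(a)*d[0]+np.cos(a)*d[1]])
def units(dx,dy): a=C[2];return np.array([np.cos(a)*dx-np.sin(a)*dy,np.sin(a)*dx+np.cos(a)*dy])/40
def st():
    s=ctrl.state();o=s['orientation'];a=2*np.degrees(np.arctan2(o[1],o[0]))-90
    print('t',round(s['time'],2),'tcp',np.round(s['position'],1),'clamp',toc(s['position']).round(1),'closeline-clampY',round((a-98.47+90)%180-90,1),'F',np.round(s['contact_force'],1),'w',round(s['grip_width'],1))
E
python3 - <<'E'
from h import *
st();shot('scene','s2');shot('top','t2')
crop('s2','s2c',340,190,100,100,5)
E
```

```text
t 2.6 tcp [577.   14.3  80.3] clamp [-62.7 -30. ] closeline-clampY -0.0 F [ 0.4 -0.1  0.7] w -0.1
```

View pics/s2c.png

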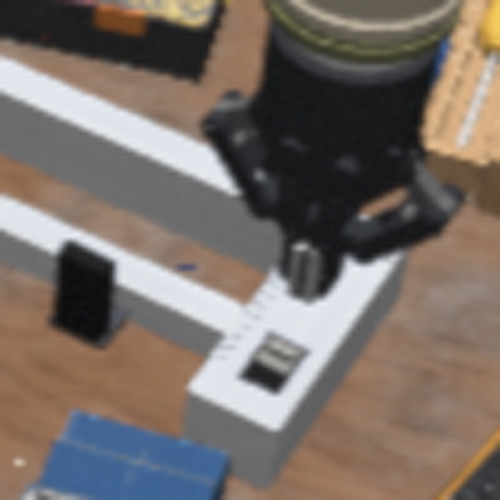

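The shut fingers stand over the bar just on the fence side of the slide (ridge at crop ≈(283,345)). I'll lower to z≈53 and push towards -x.

Call:
drive_tool(
  rows=[
    [0,0,-0.4,0],
    [0,0,-0.6,0],
    [0,0,-0.67,0],
    [0,0,-0.67,0],
    [0,0,-0.67,0],
  ],
)

```text
time: 3.2
position: [576.9, 15.4, 53.8]
orientation: [-0.075, 0.997, 0.0, 0.0]
contact_force: [0.6, 0.4, 0.0]
grip_width: 0.2
grasp_force: 0.0
```

Call:
drive_tool(
  rows=[
    [-0.1,-0.015,0,0],
    [-0.2,-0.03,0,0],
    [-0.3,-0.045,0,0],
    [-0.4,-0.06,0,0],
    [-0.5,-0.075,0,0],
    [-0.55,-0.08,0,0],
    [-0.55,-0.08,0,0],
    [-0.55,-0.08,0,0],
  ],
)

```text
time: 4.0
position: [556.0, 12.0, 54.2]
orientation: [-0.075, 0.997, -0.0, 0.002]
contact_force: [5.2, 0.4, 1.7]
grip_width: 0.2
grasp_force: 2.6
```

```bash
python3 -c "
from h import *
st()"
```

```text
t 4.0 tcp [556.   12.   54.2] clamp [-83.7 -29.2] closeline-clampY 0.1 F [5.2 0.4 1.7] w 0.2
```

Call:
drive_tool(
  rows=[
    [-0.05,-0.01,-0.01,0],
    [-0.1,-0.015,-0.02,0],
    [-0.1,-0.015,-0.02,0],
  ],
)

```text
time: 4.3
position: [554.7, 11.9, 54.8]
orientation: [-0.075, 0.997, 0.0, 0.005]
contact_force: [11.3, 1.3, 3.1]
grip_width: 0.2
grasp_force: 5.1
```

Call:
drive_tool(
  rows=[
    [-0.05,-0.01,0,0],
    [-0.1,-0.015,0,0],
    [-0.1,-0.015,0,0],
  ],
)

```text
time: 4.6
position: [549.5, 11.3, 55.7]
orientation: [-0.075, 0.997, 0.0, 0.003]
contact_force: [-0.4, 1.7, 20.4]
grip_width: 0.4
grasp_force: 10.1
```

Call:
drive_tool(
  rows=[
    [0,0,0.5,0],
    [0,0,1.5,0],
    [2,1,3,0],
    [2,2,3,0],
    [2,2,3,0],
  ],
)

```text
time: 5.1
position: [627.9, 93.5, 174.2]
orientation: [-0.075, 0.997, 0.001, 0.001]
contact_force: [-1.2, 0.9, -0.4]
grip_width: 0.0
grasp_force: 0.0
```

```bash
python3 - <<'E'
from h import *
st();shot('scene','s3');shot('top','t3')
a=cv2.imread('pics/t3.png')[175:235,370:430];b=cv2.imread('pics/s3.png')[240:290,360:410]
cv2.imwrite('pics/c3.png',np.hstack([cv2.resize(a,(390,390),interpolation=2),cv2.resize(b,(390,390),interpolation=2)]))
E
```

```text
t 5.1 tcp [627.9  93.5 174.2] clamp [-0.7 40.8] closeline-clampY 0.2 F [-1.2  0.9 -0.4] w 0.0
```

View pics/c3.png

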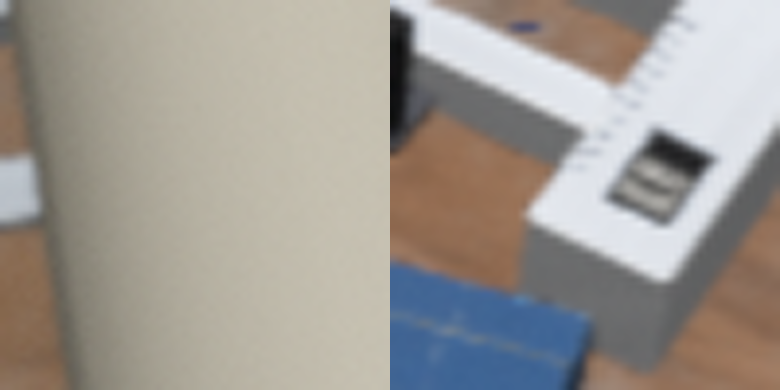

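The black gap is now on the fence side (crop ≈(680,155)) and the slide is at the near end, so the jaw is free. Next I'll open it by pushing the tab from above the jaw.

Call:
drive_tool(
  rows=[
    [-0.9,0.35,0,0],
    [-1.69,0.66,0,0],
    [-1.69,0.66,-1.1,0],
    [-1.69,0.66,-1.8,0],
    [-1.69,0.66,-1.8,0],
    [-1.69,0.66,-1.8,0],
  ],
)

```text
time: 5.8
position: [558.5, 116.2, 100.5]
orientation: [-0.074, 0.997, -0.0, -0.001]
contact_force: [-0.3, -0.7, 0.4]
grip_width: 0.2
grasp_force: 0.0
```

```bash
python3 - <<'E'
from h import *
print(pix('scene',cw([(-98,-29,54)],C)[0]),pix('scene',cw([(-86,-29,54)],C)[0]),'saw 393.3 264.4')
st();shot('scene','s4')
crop('s4','s4c',330,190,100,100,5)
E
```

```text
[391.6633643  264.19915716] [393.97206301 261.02710345] saw 393.3 264.4
t 5.8 tcp [558.5 116.2 100.5] clamp [-65.9  73.5] closeline-clampY 0.0 F [-0.3 -0.7  0.4] w 0.2
```

View pics/s4c.png

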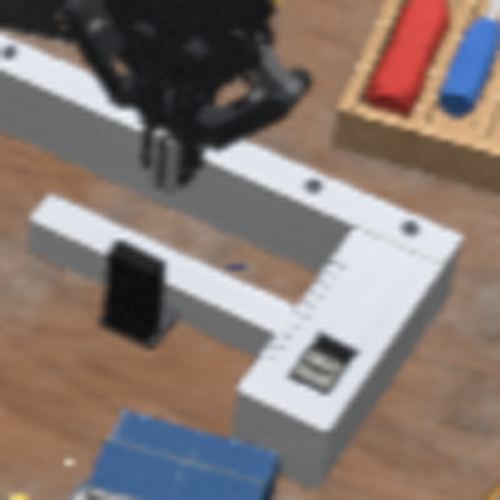

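The fingers hang in front of the tab and above the lane, with the tab at crop ≈(135,290). I'll lower and push.

Call:
drive_tool(
  rows=[
    [0.05,0.08,-0.8,0],
    [0.05,0.08,-1.4,0],
    [0.05,0.08,-1.46,0],
    [0.05,0.08,-1.46,0],
  ],
)

```text
time: 6.25
position: [561.8, 120.1, 43.3]
orientation: [-0.074, 0.997, -0.0, 0.0]
contact_force: [0.4, -0.2, -0.5]
grip_width: -0.1
grasp_force: 0.0
```

Call:
drive_tool(
  rows=[
    [-0.15,-0.02,0,0],
    [-0.3,-0.045,0,0],
    [-0.45,-0.065,0,0],
    [-0.6,-0.09,0,0],
    [-0.75,-0.11,0,0],
    [-0.9,-0.13,0,0],
    [-1,-0.15,0,0],
    [-1,-0.15,0,0],
  ],
)

```text
time: 7.05
position: [519.9, 114.2, 41.8]
orientation: [-0.075, 0.997, -0.0, -0.001]
contact_force: [-0.3, 0.5, -0.2]
grip_width: -0.3
grasp_force: 0.1
```

```bash
python3 -c "
from h import *
st()"
```

```text
t 7.05 tcp [519.9 114.2  41.8] clamp [-104.4   77.2] closeline-clampY 0.1 F [-0.3  0.5 -0.2] w -0.3
```

Call:
drive_tool(
  rows=[
    [-0.08,-0.01,0,0],
    [-0.15,-0.02,0,0],
    [-0.2,-0.03,0,0],
    [-0.2,-0.03,0,0],
  ],
)

```text
time: 7.45
position: [516.6, 113.8, 42.8]
orientation: [-0.075, 0.997, 0.0, 0.004]
contact_force: [15.6, 2.1, -9.1]
grip_width: -0.1
grasp_force: 7.9
```

Call:
drive_tool(
  rows=[
    [-0.08,-0.01,0,0],
    [-0.12,-0.02,0,0],
    [-0.12,-0.02,0,0],
  ],
)

```text
time: 7.75
position: [516.5, 113.9, 44.3]
orientation: [-0.075, 0.997, 0.001, 0.009]
contact_force: [31.4, 4.7, -18.0]
grip_width: -0.2
grasp_force: 15.6
```

Jaw is at its open end stop. I'll back off, rise, then go above jar C.

Call:
drive_tool(
  rows=[
    [0.25,0.03,0,0],
    [0.25,0.03,1,0],
    [0.25,0.03,2,0],
    [0,0.5,2.7,-1.4],
    [-0.5,0.8,2.7,-2.8],
    [-1,1.2,2.7,-4.2],
    [-1.6,1.6,2.7,-5.6],
    [-2.2,2,2.7,-7],
  ],
  hand=1,
)

```text
time: 8.55
position: [418.4, 192.4, 149.4]
orientation: [0.291, 0.957, -0.001, -0.001]
contact_force: [-0.7, 0.7, -0.4]
grip_width: 85.6
grasp_force: 0.0
```

Call:
drive_tool(
  rows=[
    [0,0,0,-1.4],
    [0,0,0,-2.8],
    [0,0,0,-4.2],
    [0,0,0,-5.6],
    [0,0,0,-5.6],
    [0,0,0,-5.6],
  ],
)

```text
time: 9.15
position: [419.7, 192.1, 149.7]
orientation: [0.55, 0.835, -0.001, -0.0]
contact_force: [-0.1, -0.4, 0.6]
grip_width: 85.7
grasp_force: 0.0
```

```bash
python3 - <<'E'
from h import *
st();shot('scene','s5');shot('top','t5')
crop('s5','s5c',190,140,200,150,3)
crop('t5','t5c',190,150,240,160,3)
cv2.imwrite('pics/c5.png',np.vstack([cv2.resize(cv2.imread('pics/s5c.png'),(400,300)),cv2.resize(cv2.imread('pics/t5c.png'),(400,266))]))
E
```

```text
t 9.15 tcp [419.7 192.1 149.7] clamp [-192.  169.] closeline-clampY -75.3 F [-0.1 -0.4  0.6] w 85.7
```

View pics/c5.png

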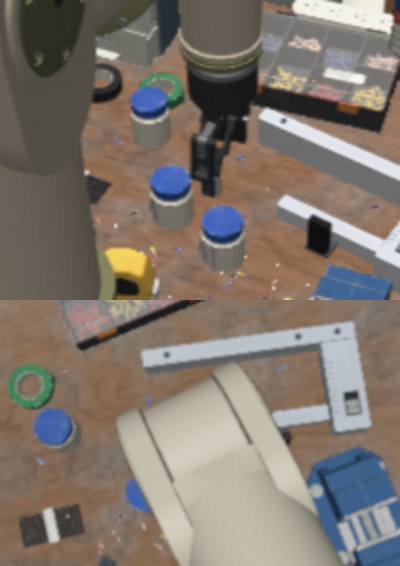

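Jars are unmoved (jar C at scene-crop ≈(222,235)), and the open gripper is above jar C, closing line towards the lane. I'll descend around it and close to a loose cage.

Call:
drive_tool(
  rows=[
    [-0.11,0.02,-0.5,0],
    [-0.11,0.02,-1.3,0],
    [-0.11,0.02,-2.1,0],
    [-0.11,0.02,-2.8,0],
    [-0.11,0.02,-3.3,0],
    [-0.11,0.02,-3.54,0],
    [-0.11,0.02,-3.54,0],
    [-0.11,0.02,-3.54,0],
  ],
)

```text
time: 10.05
position: [416.4, 193.3, 9.2]
orientation: [0.552, 0.834, 0.0, 0.0]
contact_force: [0.2, 0.6, -0.2]
grip_width: 85.1
grasp_force: 0.0
```

Call:
drive_tool(
  rows=[
    [0,0,0,0],
    [0,0,0,0],
    [0,0,0,0],
    [0,0,0,0],
  ],
  hand=0.68,
)

```text
time: 10.45
position: [416.4, 193.5, 9.4]
orientation: [0.552, 0.834, 0.001, 0.0]
contact_force: [-2.1, -0.5, 6.3]
grip_width: 57.8
grasp_force: 0.0
```

```bash
python3 - <<'E'
from h import *
st();shot('scene','s6');shot('top','t6')
crop('s6','s6c',250,190,120,100,5)
p=toc(ctrl.state()['position']);print(units(*(np.array([-29,215])-p)))
E
```

```text
t 10.45 tcp [416.4 193.5   9.4] clamp [-195.1  170.9] closeline-clampY -75.5 F [-2.1 -0.5  6.3] w 57.8
[3.94606617 1.70373907]
```

View pics/s6c.png

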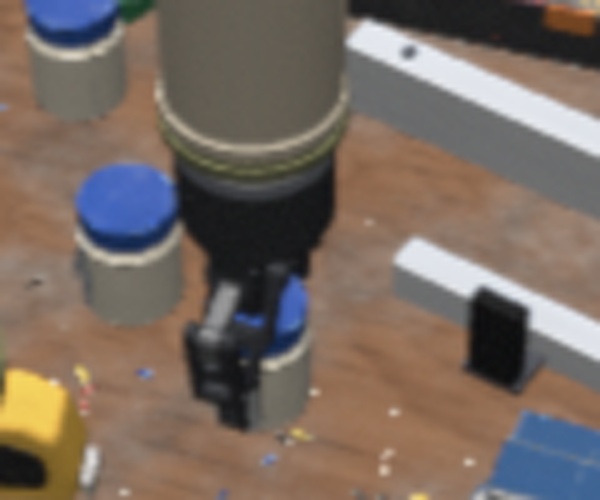

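The jar stands between the fingers (crop ≈(270,370)), but there's 6 N upward force. I'll rise a few mm and read the force again.

Call:
drive_tool(
  rows=[
    [0,0,0.1,0],
    [0,0,0.1,0],
    [0,0,0.1,0],
  ],
)

```text
time: 10.85
position: [416.1, 193.2, 12.7]
orientation: [0.552, 0.834, 0.0, 0.0]
contact_force: [0.0, 0.1, -0.0]
grip_width: 58.0
grasp_force: 0.0
```

Call:
drive_tool(
  rows=[
    [0.2,0.09,0,0],
    [0.45,0.19,0,0],
    [0.7,0.3,0,0],
    [1,0.43,0,0],
    [1.3,0.56,0,0],
    [1.6,0.69,0,0],
    [1.9,0.82,0,0],
    [2,0.86,0,0],
  ],
)

```text
time: 11.65
position: [497.7, 228.2, 12.3]
orientation: [0.552, 0.834, 0.0, 0.0]
contact_force: [-1.7, -0.0, -0.1]
grip_width: 58.2
grasp_force: 0.0
```

Call:
drive_tool(
  rows=[
    [0.25,0.11,0,0],
    [0.55,0.24,0,0],
    [0.85,0.37,0,0],
    [1.15,0.5,0,0],
    [1.4,0.6,0,0],
    [1.6,0.69,0,0],
    [1.6,0.69,0,0],
  ],
)

```text
time: 12.35
position: [561.0, 255.6, 12.4]
orientation: [0.552, 0.834, 0.0, 0.0]
contact_force: [0.6, 0.7, -0.1]
grip_width: 58.4
grasp_force: 0.0
```

```bash
python3 - <<'E'
from h import *
st();shot('scene','s7');shot('top','t7')
cv2.imwrite('pics/c7.png',np.hstack([cv2.resize(cv2.imread('pics/s7.png')[150:300,230:430],(400,300)),cv2.resize(cv2.imread('pics/t7.png')[150:300,210:410],(400,300))]))
E
```

```text
t 12.35 tcp [561.  255.6  12.4] clamp [-43. 211.] closeline-clampY -75.5 F [ 0.6  0.7 -0.1] w 58.4
```

View pics/c7.png

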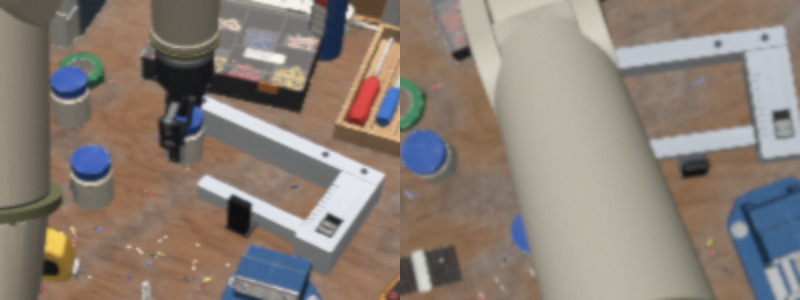

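Jar C is in the cage at the lane mouth (scene crop ≈(190,135)). I'll back off 8 mm, then turn the cage to align with the lane.

Call:
drive_tool(
  rows=[
    [-0.2,-0.03,0,0],
    [-0.2,-0.03,0,1.4],
    [-0.2,-0.03,0,2.8],
    [-0.2,-0.03,0,4.2],
    [-0.2,-0.03,0,5.6],
    [-0.2,-0.03,0,7],
    [-0.2,-0.03,0,8.4],
    [-0.2,-0.03,0,9.8],
  ],
)

```text
time: 13.25
position: [550.9, 253.6, 12.6]
orientation: [0.069, 0.998, -0.0, -0.0]
contact_force: [-0.4, -0.1, -0.3]
grip_width: 58.1
grasp_force: 0.0
```

Call:
drive_tool(
  rows=[
    [0,0,0,1.4],
    [0,0,0,2.8],
    [0,0,0,2.8],
    [0,0,0,2.8],
  ],
)

```text
time: 13.65
position: [551.3, 253.7, 12.5]
orientation: [-0.072, 0.997, -0.0, -0.0]
contact_force: [-0.7, -0.7, -0.4]
grip_width: 58.3
grasp_force: 0.0
```

```bash
python3 - <<'E'
from h import *
st()
p=toc(ctrl.state()['position']);print(units(*(np.array([-46,72])-p)))
E
```

```text
t 13.65 tcp [551.3 253.7  12.5] clamp [-52.8 210.6] closeline-clampY -0.2 F [-0.7 -0.7 -0.4] w 58.3
[ 0.67783867 -3.40178713]
```

Call:
drive_tool(
  rows=[
    [0.05,-0.25,0,0],
    [0.1,-0.55,0,0],
    [0.15,-0.85,0,0],
    [0.2,-1.15,0,0],
    [0.25,-1.45,0,0],
    [0.3,-1.75,0,0],
    [0.34,-2,0,0],
    [0.34,-2,0,0],
  ],
)

```text
time: 14.45
position: [566.0, 171.1, 12.4]
orientation: [-0.073, 0.997, -0.001, -0.0]
contact_force: [0.2, 0.5, -0.1]
grip_width: 58.4
grasp_force: 0.0
```

Call:
drive_tool(
  rows=[
    [0.04,-0.25,0,0],
    [0.09,-0.55,0,0],
    [0.14,-0.85,0,0],
    [0.19,-1.15,0,0],
    [0.24,-1.4,0,0],
    [0.24,-1.4,0,0],
  ],
)

```text
time: 15.05
position: [575.6, 115.0, 12.4]
orientation: [-0.073, 0.997, -0.001, -0.0]
contact_force: [0.6, -0.3, -0.0]
grip_width: 58.2
grasp_force: 0.0
```

```bash
python3 - <<'E'
from h import *
st();shot('scene','s8');shot('top','t8')
cv2.imwrite('pics/c8.png',np.hstack([cv2.resize(cv2.imread('pics/s8.png')[150:300,230:430],(400,300)),cv2.resize(cv2.imread('pics/t8.png')[150:300,210:410],(400,300))]))
E
```

```text
t 15.05 tcp [575.6 115.   12.4] clamp [-49.2  69.8] closeline-clampY -0.1 F [ 0.6 -0.3 -0. ] w 58.2
```

View pics/c8.png

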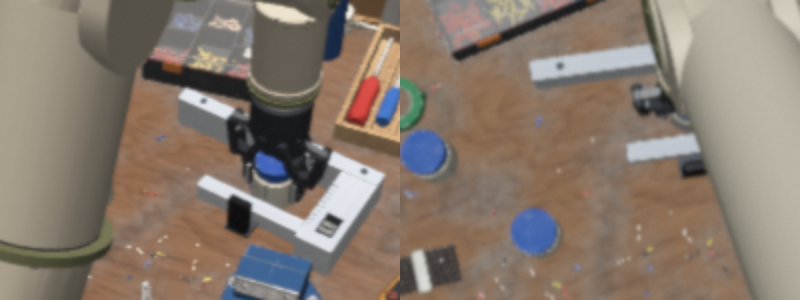

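Jar C is in the lane between the fingers (scene crop ≈(270,175)). Release, rise, go to jar B.

Call:
drive_tool(
  rows=[
    [0,0,0,0],
    [0,0,0,0],
    [0,0,0,0],
    [0,0,0.6,0],
    [0,0,1.6,0],
    [0,0,2.6,0],
    [0,0,3.44,0],
    [0,0,3.44,0],
  ],
  hand=0.9,
)

```text
time: 15.95
position: [578.1, 119.0, 156.0]
orientation: [-0.075, 0.997, 0.001, 0.005]
contact_force: [1.0, 1.2, -0.2]
grip_width: 76.6
grasp_force: 0.0
```

Call:
drive_tool(
  rows=[
    [-0.5,0.55,0,-1.4],
    [-1,1.1,0,-2.8],
    [-1.5,1.7,0,-4.2],
    [-2,2.3,0,-5.6],
    [-2.5,2.8,0,-7],
    [-3,3.4,0,-8.4],
    [-3.4,3.8,0,-9.8],
    [-3.84,4.28,0,-11.2],
  ],
  hand=1,
)

```text
time: 16.75
position: [420.4, 289.6, 149.5]
orientation: [0.492, 0.87, -0.0, -0.0]
contact_force: [0.7, 0.8, -0.4]
grip_width: 85.5
grasp_force: 0.0
```

Call:
drive_tool(
  rows=[
    [0,0,0,-1.4],
    [0,0,0,-2.8],
    [0,0,0,-3.8],
    [0,0,0,-3.8],
    [0,0,0,-3.8],
  ],
)

```text
time: 17.25
position: [421.2, 289.1, 149.7]
orientation: [0.651, 0.759, -0.0, -0.0]
contact_force: [0.1, 0.6, -0.2]
grip_width: 85.1
grasp_force: 0.0
```

```bash
cat >> h.py <<'E'
def lids(n,lo=0,z=72):
    im=grab_frame(n);hsv=cv2.cvtColor(im,cv2.COLOR_RGB2HSV)
    m=cv2.inRange(hsv,(108,140,60),(125,255,255));k,_,s,c=cv2.connectedComponentsWithStats(m)
    for i in range(1,k):
        if s[i,4]>60:
            w=world(n,*c[i],z-2);print(n,c[i].round(1),s[i,2:5],'w',w[:2].round(1),'clamp',toc(w).round(1))
E
python3 - <<'E'
from h import *
st();lids('scene');lids('top')
E
```

```text
t 17.25 tcp [421.2 289.1 149.7] clamp [-176.3  264.8] closeline-clampY -89.7 F [ 0.1  0.6 -0.2] w 85.1
scene [396.5 151.5] [ 18  50 481] w [888. 248.] clamp [279.4 155.3]
scene [423.8 202.8] [ 11  18 104] w [758.1  65.5] clamp [124.  -6.]
scene [274.7 231.3] [ 18  16 234] w [420.9 286.4] clamp [-177.   262.2]
scene [367.2 232. ] [ 18  17 237] w [574.3 111.8] clamp [-51.   66.8]
scene [137.3 228.7] [ 30   7 153] w [195.9 551.6] clamp [-360.5  557.6]
scene [133.6 238.2] [ 30  10 157] w [170.4 530.9] clamp [-388.7  540.8]
top [302.4  71.4] [ 21  34 273] w [884.3 244.2] clamp [275.2 152.1]
top [356. 199.] [ 20  21 300] w [574.2 115.7] clamp [-50.5  70.7]
top [482.4 381.1] [  65   85 1290] w [ 178.5 -159. ] clamp [-482.3 -142.7]
```

Lid finder agrees: jar B at world (421,287), jar C in the lane at clamp (-51,69). Descending on B.

Call:
drive_tool(
  rows=[
    [0,-0.04,-0.5,0],
    [0,-0.04,-1.3,0],
    [0,-0.04,-2.1,0],
    [0,-0.04,-2.8,0],
    [0,-0.04,-3.2,0],
    [0,-0.04,-3.43,0],
    [0,-0.04,-3.43,0],
    [0,-0.04,-3.43,0],
  ],
)

```text
time: 18.15
position: [422.0, 287.8, 13.6]
orientation: [0.652, 0.758, 0.0, 0.0]
contact_force: [0.2, -0.6, -0.2]
grip_width: 85.6
grasp_force: 0.0
```

Call:
drive_tool(
  rows=[
    [0,0,0,0],
    [0,0,0,0],
    [0,0,0,0],
    [0,0,0,0],
  ],
  hand=0.68,
)

```text
time: 18.55
position: [421.8, 287.7, 13.3]
orientation: [0.652, 0.758, 0.0, 0.0]
contact_force: [0.7, 0.4, 1.0]
grip_width: 58.0
grasp_force: 0.0
```

Call:
drive_tool(
  rows=[
    [0.2,0.03,0,0],
    [0.45,0.065,0,0],
    [0.75,0.11,0,0],
    [1.05,0.155,0,0],
    [1.35,0.2,0,0],
    [1.6,0.24,0,0],
    [1.8,0.265,0,0],
    [1.8,0.265,0,0],
  ],
)

```text
time: 19.35
position: [495.0, 297.9, 12.8]
orientation: [0.653, 0.758, 0.0, 0.0]
contact_force: [0.5, -0.1, -0.3]
grip_width: 58.1
grasp_force: 0.0
```

```bash
python3 - <<'E'
from h import *
st();lids('scene')
E
```

```text
t 19.35 tcp [495.  297.9  12.8] clamp [-102.   262.6] closeline-clampY -90.0 F [ 0.5 -0.1 -0.3] w 58.1
scene [396.6 151.4] [ 18  50 476] w [888.3 247.9] clamp [279.7 155.2]
scene [263.8 190.7] [ 17  15 190] w [508.8 415.6] clamp [-71.  376.9]
scene [423.8 202.8] [ 11  18 104] w [758.1  65.5] clamp [124.  -6.]
scene [296.4 215.9] [ 11  14 102] w [497.2 283.5] clamp [-101.9  248. ]
scene [367.2 232. ] [ 18  17 237] w [574.3 111.7] clamp [-51.   66.7]
scene [138.9 228.6] [ 33   6 164] w [198.8 548.9] clamp [-358.   554.4]
scene [134.  238.3] [ 30  10 159] w [170.9 529.9] clamp [-388.4  539.8]
```

Call:
drive_tool(
  rows=[
    [0.25,0.04,0,0],
    [0.55,0.08,0,0],
    [0.85,0.125,0,0],
    [1.1,0.16,0,0],
    [1.27,0.19,0,0],
    [1.27,0.19,0,0],
    [1.27,0.19,0,0],
  ],
)

```text
time: 20.1
position: [544.1, 305.6, 12.7]
orientation: [0.652, 0.758, -0.0, -0.0]
contact_force: [-0.4, -0.2, -0.4]
grip_width: 58.2
grasp_force: 0.0
```

Call:
drive_tool(
  rows=[
    [0,0,0,1.4],
    [0,0,0,2.8],
    [0,0,0,4.2],
    [0,0,0,5.6],
    [0,0,0,7],
    [0,0,0,8.4],
    [0,0,0,9.8],
    [0,0,0,11.2],
  ],
)

```text
time: 20.9
position: [543.8, 305.7, 12.9]
orientation: [0.121, 0.993, -0.0, -0.0]
contact_force: [-0.4, -0.9, -0.9]
grip_width: 58.0
grasp_force: 0.0
```

Call:
drive_tool(
  rows=[
    [0,0,0,1.4],
    [0,0,0,2.8],
    [0,0,0,3.8],
    [0,0,0,3.8],
    [0,0,0,3.8],
  ],
)

```text
time: 21.4
position: [544.1, 305.6, 12.9]
orientation: [-0.073, 0.997, -0.0, -0.0]
contact_force: [-0.3, 0.9, -0.1]
grip_width: 58.3
grasp_force: 0.0
```

```bash
python3 - <<'E'
from h import *
st();lids('scene')
p=toc(ctrl.state()['position']);print(units(*(np.array([-50,160])-p)))
E
```

```text
t 21.4 tcp [544.1 305.6  12.9] clamp [-52.3 263. ] closeline-clampY -0.1 F [-0.3  0.9 -0.1] w 58.3
scene [165.2  82.1] [ 15  21 132] w [ 669.8 1061.7] clamp [183.4 992.3]
scene [396.6 151.5] [ 18  50 480] w [888.  247.7] clamp [279.3 155. ]
scene [423.8 202.8] [ 11  18 103] w [758.4  65.7] clamp [124.3  -5.9]
scene [300.8 204.9] [ 16  14 137] w [535.  303.1] clamp [-61.7 261.8]
scene [367.2 232. ] [ 18  17 238] w [574.4 111.8] clamp [-50.9  66.8]
scene [138.5 228.6] [ 33   6 164] w [198.1 549.5] clamp [-358.6  555.2]
scene [133.8 238.3] [ 30  10 162] w [170.7 530.2] clamp [-388.6  540.1]
[ 0.4346959  -2.53953211]
```

Call:
drive_tool(
  rows=[
    [0.04,-0.25,0,0],
    [0.09,-0.55,0,0],
    [0.15,-0.85,0,0],
    [0.2,-1.15,0,0],
    [0.25,-1.45,0,0],
    [0.3,-1.75,0,0],
    [0.35,-2.05,0,0],
    [0.4,-2.35,0,0],
  ],
)

```text
time: 22.25
position: [560.5, 210.6, 12.9]
orientation: [-0.074, 0.997, -0.0, -0.0]
contact_force: [-0.4, 1.4, 0.6]
grip_width: 58.2
grasp_force: 0.0
```

Call:
drive_tool(
  rows=[
    [0.02,-0.15,0,0],
    [0.02,-0.15,0,0],
  ],
)

```text
time: 22.45
position: [561.5, 203.9, 12.8]
orientation: [-0.074, 0.997, -0.0, -0.0]
contact_force: [1.2, 0.3, 0.3]
grip_width: 58.2
grasp_force: 0.0
```

Call:
drive_tool(
  rows=[
    [0,0,0,0],
    [0,0,0,0],
    [0,0,0,0],
    [0,0,0.6,0],
    [0,0,1.6,0],
    [0,0,2.6,0],
    [0,0,3.44,0],
    [0,0,3.44,0],
  ],
  hand=0.85,
)

```text
time: 23.25
position: [563.8, 207.5, 156.4]
orientation: [-0.075, 0.997, 0.001, 0.005]
contact_force: [0.3, 0.0, 0.1]
grip_width: 72.4
grasp_force: 0.0
```

```bash
python3 - <<'E'
from h import *
st();lids('scene');lids('top')
E
```

```text
t 23.25 tcp [563.8 207.5 156.4] clamp [-47.3 163. ] closeline-clampY 0.1 F [0.3 0.  0.1] w 72.4
scene [165.2  81.8] [ 15  18 129] w [ 671.  1063.1] clamp [184.8 993.5]
scene [396.6 151.5] [ 18  50 477] w [887.9 247.7] clamp [279.3 155.1]
scene [423.9 202.6] [ 11  18 101] w [759.   65.9] clamp [124.9  -5.8]
scene [336.4 218.2] [ 18  16 220] w [559.9 200.8] clamp [-52.1 157. ]
scene [367.2 232.1] [ 18  17 236] w [573.8 111.5] clamp [-51.5  66.6]
scene [139.  228.6] [ 33   7 162] w [199.1 548.6] clamp [-357.8  554.2]
scene [134.  238.3] [ 30  10 163] w [170.7 529.9] clamp [-388.5  539.8]
top [302.2  70.8] [ 21  32 256] w [886.  244.7] clamp [276.9 152.4]
top [221.3 225.8] [ 22  20 315] w [509.1 418.3] clamp [-70.3 379.6]
```

Jar B is at clamp (-52,158). Now jar A at world (509,417), with the closing line turned 13°.

Call:
drive_tool(
  rows=[
    [-0.3,1,0,1],
    [-0.5,2,0,2.17],
    [-0.8,3,0,2.17],
    [-1.1,4,0,2.17],
    [-1.37,5.25,0,2.17],
    [-1.37,5.25,0,2.17],
    [-1.37,5.25,0,2.17],
    [-1.37,5.25,0,2.17],
  ],
  hand=1,
)

```text
time: 24.15
position: [506.5, 414.2, 148.9]
orientation: [-0.187, 0.982, -0.001, -0.001]
contact_force: [-0.1, -0.2, -0.3]
grip_width: 85.7
grasp_force: 0.0
```

```bash
python3 - <<'E'
from h import *
st();lids('scene');lids('top')
E
```

```text
t 24.15 tcp [506.5 414.2 148.9] clamp [-73.5 375.9] closeline-clampY 13.0 F [-0.1 -0.2 -0.3] w 85.7
scene [165.2  81.9] [ 15  18 132] w [ 670.7 1062.9] clamp [184.5 993.3]
scene [396.6 151.6] [ 18  50 472] w [887.8 247.5] clamp [279.1 154.9]
scene [423.8 202.6] [ 11  18 101] w [759.   65.9] clamp [124.9  -5.8]
scene [336.4 218.2] [ 18  16 220] w [559.7 201. ] clamp [-52.2 157.2]
scene [367.2 232.1] [ 18  17 235] w [573.9 111.5] clamp [-51.4  66.6]
scene [138.7 228.6] [ 33   7 167] w [198.4 549. ] clamp [-358.4  554.6]
scene [133.9 238.3] [ 30  10 162] w [170.8 530. ] clamp [-388.5  539.9]
top [301.9  70.7] [ 21  34 242] w [886.3 245.4] clamp [277.4 153. ]
top [356.  199.2] [ 20  21 306] w [573.7 115.7] clamp [-51.   70.8]
top [316.5 204.9] [ 20  20 305] w [559.6 204.4] clamp [-51.8 160.6]
top [482.5 381.3] [  65   85 1301] w [ 178.2 -159.2] clamp [-482.6 -142.8]
```

Call:
drive_tool(
  rows=[
    [0.06,0.07,-0.5,0],
    [0.06,0.07,-1.3,0],
    [0.06,0.07,-2.1,0],
    [0.06,0.07,-2.8,0],
    [0.06,0.07,-3.2,0],
    [0.06,0.07,-3.41,0],
    [0.06,0.07,-3.41,0],
    [0.06,0.07,-3.41,0],
  ],
)

```text
time: 25.05
position: [509.6, 419.0, 15.5]
orientation: [-0.187, 0.982, 0.0, 0.001]
contact_force: [0.2, -0.4, -0.5]
grip_width: 85.3
grasp_force: 0.0
```

Call:
drive_tool(
  rows=[
    [0,0,0,0],
    [0,0,0,0],
    [0,0,0,0],
    [0,0,0,0],
  ],
  hand=0.68,
)

```text
time: 25.45
position: [508.8, 418.7, 14.5]
orientation: [-0.187, 0.982, 0.0, 0.0]
contact_force: [0.4, -0.3, 0.5]
grip_width: 58.0
grasp_force: 0.0
```

Call:
drive_tool(
  rows=[
    [0.1,-0.25,0,0],
    [0.2,-0.51,0,0],
    [0.31,-0.8,0,0],
    [0.43,-1.1,0,0],
    [0.55,-1.4,0,0],
    [0.67,-1.7,0,0],
    [0.75,-1.91,0,0],
    [0.75,-1.91,0,0],
  ],
)

```text
time: 26.25
position: [539.9, 339.5, 13.9]
orientation: [-0.186, 0.983, -0.001, -0.0]
contact_force: [0.4, -0.3, -0.1]
grip_width: 58.2
grasp_force: 0.0
```

```bash
python3 - <<'E'
from h import *
st();lids('scene');lids('top')
E
```

```text
t 26.25 tcp [539.9 339.5  13.9] clamp [-51.4 297.1] closeline-clampY 12.9 F [ 0.4 -0.3 -0.1] w 58.2
scene [165.2  81.9] [ 15  18 131] w [ 670.9 1062.8] clamp [184.6 993.3]
scene [396.5 151.4] [ 18  50 481] w [888.3 248.1] clamp [279.7 155.4]
scene [294.8 201. ] [10 11 68] w [535.4 325.2] clamp [-58.  283.6]
scene [423.8 202.8] [ 10  18 101] w [758.4  65.7] clamp [124.3  -5.8]
scene [336.4 218.3] [ 18  16 220] w [559.7 200.8] clamp [-52.3 157. ]
scene [367.2 232.1] [ 18  17 235] w [573.9 111.5] clamp [-51.4  66.6]
scene [138.8 228.6] [ 33   6 165] w [198.6 549. ] clamp [-358.1  554.6]
scene [133.9 238.3] [ 30  10 165] w [170.6 530.1] clamp [-388.7  540. ]
top [302.6  71.6] [ 22  34 271] w [883.8 243.8] clamp [274.6 151.8]
top [356.1 199.3] [ 20  21 303] w [573.5 115.5] clamp [-51.2  70.7]
top [316.5 204.9] [ 20  20 306] w [559.5 204.5] clamp [-51.9 160.7]
```

Call:
drive_tool(
  rows=[
    [0,0,0,-1.1],
    [0,0,0,-2.15],
    [0,0,0,-2.15],
    [0.04,-0.25,0,-2.15],
    [0.08,-0.55,0,-2.15],
    [0.13,-0.85,0,-2.15],
    [0.18,-1.21,0,-2.15],
    [0.18,-1.21,0,-2.15],
  ],
)

```text
time: 27.15
position: [547.3, 289.4, 13.9]
orientation: [-0.074, 0.997, -0.001, 0.0]
contact_force: [0.4, 0.1, -0.8]
grip_width: 58.3
grasp_force: 0.0
```

Call:
drive_tool(
  rows=[
    [0,0,0,0],
    [0,0,0,0],
    [0,0,0,0],
    [0,0,0.6,0],
    [0,0,1.6,0],
    [0,0,2.6,0],
    [0,0,3,0],
    [0,0,3,0],
  ],
  hand=0.85,
)

```text
time: 27.95
position: [547.3, 295.3, 137.8]
orientation: [-0.076, 0.997, 0.001, 0.003]
contact_force: [0.4, -0.2, -1.1]
grip_width: 72.3
grasp_force: 0.0
```

Call:
drive_tool(
  rows=[
    [-0.1,0.7,0,0],
    [-0.22,1.5,0,0],
    [-0.22,1.5,0,0],
    [-0.22,1.5,0,0],
  ],
  hand=0,
)

```text
time: 28.35
position: [535.7, 354.7, 132.4]
orientation: [-0.077, 0.997, -0.0, -0.001]
contact_force: [0.3, -0.4, -0.0]
grip_width: 14.6
grasp_force: 0.0
```

```bash
python3 - <<'E'
from h import *
st();lids('scene');lids('top')
E
```

```text
t 28.35 tcp [535.7 354.7 132.4] clamp [-53.3 312.8] closeline-clampY 0.4 F [ 0.3 -0.4 -0. ] w 14.6
scene [165.2  81.8] [ 15  18 128] w [ 671.  1063.1] clamp [184.8 993.6]
scene [396.6 151.4] [ 18  50 478] w [888.3 248. ] clamp [279.6 155.3]
scene [423.8 202.8] [ 10  18 101] w [758.4  65.7] clamp [124.3  -5.8]
scene [308.  205.4] [ 17  16 203] w [546.2 287.4] clamp [-52.9 244.6]
scene [336.3 218.2] [ 18  16 219] w [559.7 201.3] clamp [-52.2 157.5]
scene [367.2 232.1] [ 18  17 236] w [573.8 111.5] clamp [-51.5  66.6]
scene [139.1 228.6] [ 33   6 165] w [199.1 548.4] clamp [-357.8  553.9]
scene [133.9 238.3] [ 30  10 164] w [170.7 530. ] clamp [-388.6  539.9]
top [301.9  70.5] [ 21  34 237] w [886.7 245.5] clamp [277.7 153.1]
top [356.  199.2] [ 20  21 310] w [573.8 115.7] clamp [-50.8  70.8]
top [316.5 204.9] [ 20  20 308] w [559.6 204.5] clamp [-51.8 160.7]
top [481.  378.3] [  65   82 1196] w [ 184.4 -156.1] clamp [-476.  -140.8]
```

Jars line up at clamp x≈-52 (y 69, 159, 247). I'll lower the shut fingers behind the last one and push the row.

Call:
drive_tool(
  rows=[
    [0,0.05,-1,0],
    [0,0.05,-2,0],
    [0,0.05,-2.7,0],
    [0,0.05,-3,0],
    [0,0.05,-3,0],
  ],
)

```text
time: 28.95
position: [536.8, 354.7, 12.9]
orientation: [-0.075, 0.997, -0.001, -0.001]
contact_force: [0.2, -0.2, -0.1]
grip_width: 0.1
grasp_force: 0.0
```

Call:
drive_tool(
  rows=[
    [0.05,-0.3,0,0],
    [0.09,-0.55,0,0],
    [0.13,-0.8,0,0],
    [0.17,-1.05,0,0],
    [0.21,-1.3,0,0],
    [0.25,-1.55,0,0],
    [0.29,-1.8,0,0],
    [0.32,-2,0,0],
  ],
)

```text
time: 29.75
position: [550.8, 275.7, 15.4]
orientation: [-0.076, 0.997, 0.001, 0.001]
contact_force: [-1.1, 3.7, 4.5]
grip_width: -0.0
grasp_force: 0.0
```

```bash
python3 - <<'E'
from h import *
st();lids('scene');lids('top')
E
```

```text
t 29.75 tcp [550.8 275.7  15.4] clamp [-50.1 232.5] closeline-clampY 0.2 F [-1.1  3.7  4.5] w -0.0
scene [165.1  81.8] [ 15  18 132] w [ 670.9 1063.5] clamp [184.7 993.9]
scene [396.6 151.5] [ 18  50 478] w [888.1 247.8] clamp [279.4 155.2]
scene [423.8 202.8] [ 11  18 103] w [758.4  65.6] clamp [124.3  -6. ]
scene [351.7 224.9] [ 54  33 698] w [567.4 156.3] clamp [-51.2 111.9]
scene [138.6 228.6] [ 33   6 163] w [198.3 549.4] clamp [-358.4  555. ]
scene [134.  238.3] [ 30  10 161] w [170.8 530. ] clamp [-388.5  539.9]
top [302.7  71.9] [ 22  34 276] w [883.  243.5] clamp [273.8 151.6]
top [359.9 198.9] [ 20  20 305] w [574.6 106.8] clamp [-51.4  61.9]
top [341.5 198.2] [11 15 91] w [575.7 148.5] clamp [-44.2 102.9]
```

```bash
python3 - <<'E'
from h import *
shot('scene','s9');shot('top','t9')
cv2.imwrite('pics/c9.png',np.hstack([cv2.resize(cv2.imread('pics/s9.png')[150:270,270:430],(560,420),interpolation=2),cv2.resize(cv2.imread('pics/t9.png')[150:270,320:400],(240,360),interpolation=2)[:].copy() if 0 else np.zeros((420,0,3),np.uint8)]))
E
```

```text
(no output)
```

View pics/c9.png

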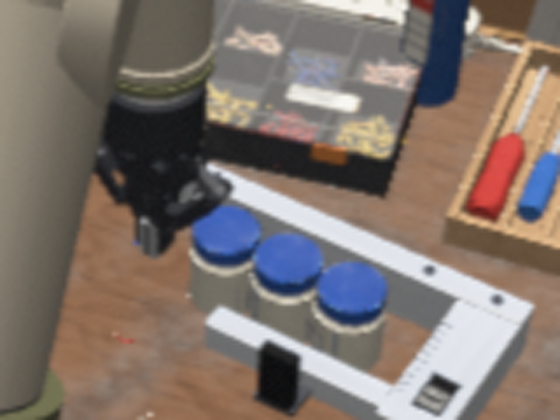

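The knuckles are touching the last lid (crop ≈(225,215)); the jars still stand upright. I'll back off and turn 90° so the narrow side of the fingers pushes low.

Call:
drive_tool(
  rows=[
    [-0.06,0.4,0,0],
    [-0.15,1,0,0],
    [-0.15,1,0,-1.4],
    [-0.15,1,0,-2.8],
    [-0.15,1,0,-4.2],
    [-0.15,1,0,-5.6],
    [-0.15,1,0,-7],
    [-0.15,1,0,-8.4],
  ],
)

```text
time: 30.75
position: [542.8, 317.3, 13.5]
orientation: [0.358, 0.934, -0.0, -0.001]
contact_force: [-0.5, 0.4, 0.7]
grip_width: 0.3
grasp_force: 0.0
```

Call:
drive_tool(
  rows=[
    [0,0,0,-1.4],
    [0,0,0,-2.8],
    [0,0,0,-4.2],
    [0,0,0,-5.6],
    [0,0,0,-6.6],
    [0,0,0,-6.6],
    [0,0,0,-6.6],
  ],
)

```text
time: 31.45
position: [543.1, 316.8, 13.7]
orientation: [0.65, 0.76, -0.0, -0.0]
contact_force: [0.2, 0.2, -0.6]
grip_width: -0.1
grasp_force: 0.0
```

```bash
python3 - <<'E'
from h import *
st()
p=toc(ctrl.state()['position']);print(units(*(np.array([-51,215])-p)))
E
```

```text
t 31.45 tcp [543.1 316.8  13.7] clamp [-51.6 274.1] closeline-clampY -89.5 F [ 0.2  0.2 -0.6] w -0.1
[ 0.2325116  -1.46014098]
```

Call:
drive_tool(
  rows=[
    [0.05,-0.35,0,0],
    [0.11,-0.7,0,0],
    [0.17,-1.1,0,0],
    [0.22,-1.4,0,0],
    [0.25,-1.6,0,0],
    [0.28,-1.8,0,0],
    [0.31,-2,0,0],
    [0.31,-2,0,0],
  ],
)

```text
time: 32.25
position: [556.6, 234.3, 14.1]
orientation: [0.652, 0.758, -0.0, 0.0]
contact_force: [0.2, -0.1, -0.0]
grip_width: 0.1
grasp_force: 0.0
```

```bash
cat >> h.py <<'E'
def lids2(n,z=72):
    "fit circles of lids by predicted outline: threshold mask, separate by distance transform"
    im=grab_frame(n);hsv=cv2.cvtColor(im,cv2.COLOR_RGB2HSV)
    m=cv2.inRange(hsv,(108,140,60),(125,255,255));d=cv2.distanceTransform(m,cv2.DIST_L2,5)
    k,_,s,c=cv2.connectedComponentsWithStats((d>4.5).astype(np.uint8))
    for i in range(1,k):
        w=world(n,*c[i],z-2);p=toc(w)
        if -150<p[0]<20 and -20<p[1]<400: print(n,c[i].round(1),'clamp',p.round(1))
E
python3 - <<'E'
from h import *
st();lids2('scene');lids2('top')
E
```

```text
t 32.25 tcp [556.6 234.3  14.1] clamp [-50.4 190.6] closeline-clampY -89.9 F [ 0.2 -0.1 -0. ] w 0.1
scene [338.3 217.3] clamp [-46.4 154.8]
scene [356.7 228.2] clamp [-54.   95.5]
scene [375.8 236.4] clamp [-52.6  41.4]
top [367.5 198.6] clamp [-53.   44.8]
```

Call:
drive_tool(
  rows=[
    [0.02,-0.1,0,0],
    [0.03,-0.2,0,0],
    [0.05,-0.3,0,0],
    [0.06,-0.4,0,0],
    [0.06,-0.4,0,0],
  ],
)

```text
time: 32.85
position: [559.0, 218.6, 14.1]
orientation: [0.652, 0.758, -0.0, 0.0]
contact_force: [-0.3, 0.0, -0.3]
grip_width: -0.1
grasp_force: 0.0
```

```bash
python3 - <<'E'
from h import *
st();lids2('scene');lids2('top')
E
```

```text
t 32.85 tcp [559.  218.6  14.1] clamp [-50.4 174.7] closeline-clampY -89.9 F [-0.3  0.  -0.3] w -0.1
scene [342.8 219.6] clamp [-47.5 140.8]
scene [362.5 230.5] clamp [-53.   79.3]
scene [381.1 239.1] clamp [-53.1  26. ]
top [377.2 195.3] clamp [-48.3  22.1]
```

Call:
drive_tool(
  rows=[
    [0.01,-0.05,0,0],
    [0.015,-0.1,0,0],
    [0.02,-0.15,0,0],
    [0.02,-0.15,0,0],
  ],
)

```text
time: 33.35
position: [559.4, 214.6, 14.2]
orientation: [0.651, 0.759, 0.001, -0.0]
contact_force: [-1.2, 4.3, 0.3]
grip_width: -0.3
grasp_force: 0.0
```

Row is against the stop (4 N). Retreat, rise, rotate, and check the vise clearance before going behind the tab.

Call:
drive_tool(
  rows=[
    [-0.05,0.35,0,0],
    [-0.05,0.35,1.2,0],
    [-0.05,0.35,2.4,1],
    [-0.7,0,3,2.4],
    [-1.4,-0.7,3,3.8],
    [-2,-1.5,3,5.2],
    [-2.3,-2,3,6.6],
    [-2.3,-2.5,3,8],
  ],
)

```text
time: 34.15
position: [465.8, 113.0, 134.3]
orientation: [0.284, 0.959, -0.0, -0.0]
contact_force: [0.2, 0.1, 0.4]
grip_width: -0.5
grasp_force: 0.0
```

Call:
drive_tool(
  rows=[
    [0,0,0,1.4],
    [0,0,0,2.8],
    [0,0,0,4.2],
    [0,0,0,5.6],
    [0,0,0,7],
    [0,0,0,7],
    [0,0,0,7],
  ],
)

```text
time: 34.85
position: [467.5, 113.8, 134.0]
orientation: [-0.073, 0.997, -0.0, -0.0]
contact_force: [-0.8, 0.6, 0.7]
grip_width: -0.4
grasp_force: 0.0
```

```bash
python3 - <<'E'
from h import *
st();lids2('scene');lids2('top')
for z in (0,80): print([world('top',u,v,z)[:2].round() for u,v in [(374,259),(382,250),(405,239)]])
p=toc(ctrl.state()['position']);print(units(*(np.array([-155,77])-p)))
shot('scene','s10');crop('s10','s10c',300,170,120,130,4)
E
```

```text
t 34.85 tcp [467.5 113.8 134. ] clamp [-156.3   84.6] closeline-clampY -0.1 F [-0.8  0.6  0.7] w -0.4
scene [364.2 231.9] clamp [-55.   73.1]
scene [382.4 239.4] clamp [-52.3  22.7]
top [325.2 205.5] clamp [-55.8 141.5]
[array([446.,  68.]), array([467.,  49.]), array([495.,  -6.])]
[array([438.,  76.]), array([458.,  59.]), array([483.,   8.])]
[ 0.06043075 -0.18035553]
```

View pics/s10c.png

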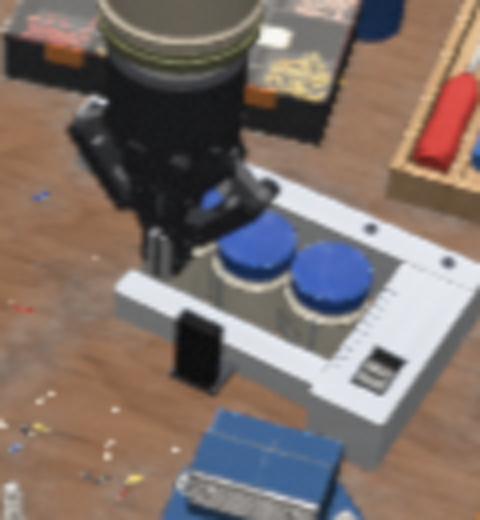

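Jars stand in the lane (crop lids (255,240), (330,280), the third behind the gripper). The vise is clear of the tool. I'll lower behind the tab to z≈46 and push the jaw part-way.

Call:
drive_tool(
  rows=[
    [0,-0.05,-0.8,0],
    [0,-0.05,-1.6,0],
    [0,-0.05,-2.1,0],
    [0,-0.05,-2.2,0],
    [0,-0.05,-2.2,0],
  ],
)

```text
time: 35.5
position: [467.2, 111.6, 45.9]
orientation: [-0.075, 0.997, -0.0, -0.001]
contact_force: [0.4, 0.6, 0.7]
grip_width: -0.1
grasp_force: 0.0
```

Call:
drive_tool(
  rows=[
    [0.12,0.02,0,0],
    [0.24,0.035,0,0],
    [0.36,0.055,0,0],
    [0.48,0.07,0,0],
    [0.6,0.09,0,0],
    [0.72,0.105,0,0],
    [0.82,0.12,0,0],
    [0.82,0.12,0,0],
  ],
)

```text
time: 36.3
position: [501.0, 116.7, 46.0]
orientation: [-0.076, 0.997, 0.0, 0.0]
contact_force: [-0.7, -0.0, -0.4]
grip_width: -0.0
grasp_force: 0.4
```

```bash
python3 - <<'E'
from h import *
st();lids2('scene');lids2('top')
E
```

```text
t 36.3 tcp [501.  116.7  46. ] clamp [-122.8   82.5] closeline-clampY 0.2 F [-0.7 -0.  -0.4] w -0.0
scene [384.8 236.4] clamp [-40.   22.7]
top [324.4 199.8] clamp [-42.6 141.5]
```

Call:
drive_tool(
  rows=[
    [0.07,0.01,0,0],
    [0.13,0.02,0,0],
    [0.13,0.02,0,0],
  ],
)

```text
time: 36.7
position: [505.5, 117.1, 46.0]
orientation: [-0.076, 0.997, -0.0, -0.0]
contact_force: [-3.1, -0.0, 0.5]
grip_width: 0.2
grasp_force: 1.7
```

Call:
drive_tool(
  rows=[
    [-0.4,-0.06,0,0],
    [-0.4,-0.06,1,0],
    [-0.4,-0.06,2.2,0],
    [-0.4,0.8,2.2,0],
    [-0.4,2,2.2,0],
    [-0.4,3,2.2,0],
    [-0.4,3.5,2.2,0],
    [-0.4,3.5,2.2,0],
  ],
)

```text
time: 37.5
position: [489.0, 261.8, 134.3]
orientation: [-0.078, 0.997, 0.001, 0.001]
contact_force: [1.1, 0.1, -0.6]
grip_width: 0.1
grasp_force: 0.0
```

```bash
python3 - <<'E'
from h import *
st();lids2('scene');lids2('top')
shot('scene','s11');shot('top','t11')
cv2.imwrite('pics/c11.png',np.hstack([cv2.resize(cv2.imread('pics/s11.png')[180:290,300:430],(390,330),interpolation=2),cv2.resize(cv2.imread('pics/t11.png')[150:250,290:420],(390,300),interpolation=2)[:330] if 0 else cv2.resize(cv2.imread('pics/t11.png')[140:250,290:420],(390,330),interpolation=2)]))
E
```

```text
t 37.5 tcp [489.  261.8 134.3] clamp [-113.2  227.7] closeline-clampY 0.5 F [ 1.1  0.1 -0.6] w 0.1
scene [347.8 216.9] clamp [-32.  135.1]
scene [366.8 227. ] clamp [-36.4  76.1]
scene [385.8 235.2] clamp [-35.2  22.5]
top [374.7 190.1] clamp [-35.8  25.9]
top [351.2 193.8] clamp [-36.9  79.7]
top [326.8 194.7] clamp [-31.7 134.6]
```

View pics/c11.png

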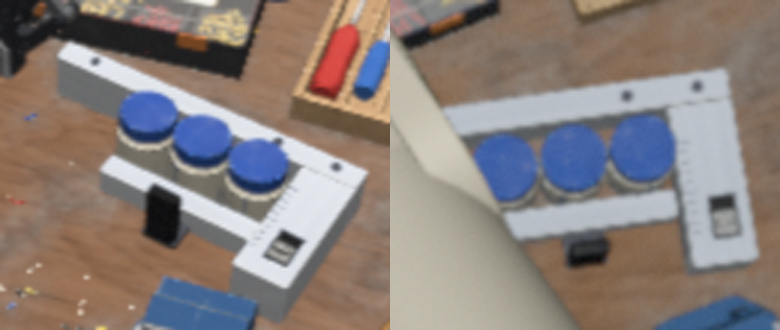

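Three jars in a row, lids at top crop (642,150), (575,158), (505,170); the last has a small gap. I'll push along the fence again with the narrow side.

Call:
drive_tool(
  rows=[
    [0,0,0,-1.4],
    [0,0,0,-2.8],
    [0,0,0,-4.2],
    [0,0,0,-5.6],
    [0.6,0,0,-7],
    [1.1,0,0,-8.4],
    [1.5,0,0,-9.8],
    [1.81,-0.1,0,-11.2],
  ],
)

```text
time: 38.5
position: [563.4, 251.8, 134.2]
orientation: [0.492, 0.87, 0.0, 0.0]
contact_force: [-0.5, 0.9, 0.9]
grip_width: 0.6
grasp_force: 0.0
```

Call:
drive_tool(
  rows=[
    [0,0,0,-1.4],
    [0,0,0,-2.8],
    [0,0,0,-3.85],
    [0,0,-1,-3.85],
    [0,0,-2,-3.85],
    [0,0,-2.85,-3.85],
    [0,0,-2.85,-3.85],
    [0,0,-2.85,-3.85],
  ],
)

```text
time: 39.3
position: [562.4, 252.1, 20.6]
orientation: [0.654, 0.756, -0.0, 0.0]
contact_force: [0.3, 0.9, 0.8]
grip_width: -0.4
grasp_force: 0.0
```

```bash
python3 - <<'E'
from h import *
st();p=toc(ctrl.state()['position']);print(units(*(np.array([-42,174])-p)))
E
```

```text
t 39.3 tcp [562.4 252.1  20.6] clamp [-42.1 207.3] closeline-clampY 89.8 F [0.3 0.9 0.8] w -0.4
[ 0.1257258  -0.82407272]
```

Call:
drive_tool(
  rows=[
    [0.03,-0.2,0,0],
    [0.06,-0.4,0,0],
    [0.09,-0.6,0,0],
    [0.11,-0.75,0,0],
    [0.13,-0.85,0,0],
    [0.14,-0.92,0,0],
    [0.15,-0.97,0,0],
    [0.15,-0.97,0,0],
  ],
)

```text
time: 40.1
position: [567.7, 216.6, 20.4]
orientation: [0.653, 0.757, 0.001, -0.001]
contact_force: [-0.5, 3.9, 0.9]
grip_width: 0.0
grasp_force: 0.0
```

```bash
python3 - <<'E'
from h import *
st();lids2('scene');lids2('top')
E
```

```text
t 40.1 tcp [567.7 216.6  20.4] clamp [-42.1 171.5] closeline-clampY -90.0 F [-0.5  3.9  0.9] w 0.0
scene [347.4 216.6] clamp [-31.4 136.5]
scene [367. 227.] clamp [-36.3  75.7]
scene [385.8 235.2] clamp [-35.2  22.5]
top [374.8 189.9] clamp [-35.3  25.5]
```

Call:
drive_tool(
  rows=[
    [-0.05,0.35,0,0],
    [-0.05,0.35,1.2,0],
    [-0.05,0.35,2.4,1],
    [-0.7,0,2.85,2.4],
    [-1.4,-0.7,2.85,3.8],
    [-2,-1.5,2.85,5.2],
    [-2.4,-2,2.85,6.6],
    [-2.4,-2.6,2.85,8],
  ],
)

```text
time: 41.0
position: [469.7, 110.4, 134.1]
orientation: [0.286, 0.958, -0.0, -0.001]
contact_force: [-0.2, -0.1, -0.5]
grip_width: -0.1
grasp_force: 0.0
```

Call:
drive_tool(
  rows=[
    [0,0,0,1.4],
    [0,0,0,2.8],
    [0,0,0,4.2],
    [0,0,0,5.6],
    [0,0,0,7],
    [0,0,0,7],
    [0,0,0,7],
  ],
)

```text
time: 41.7
position: [471.8, 110.6, 134.0]
orientation: [-0.071, 0.997, -0.0, -0.0]
contact_force: [0.8, 0.2, 0.4]
grip_width: 0.3
grasp_force: 0.0
```

```bash
python3 - <<'E'
from h import *
st();lids2('scene');lids2('top')
p=toc(ctrl.state()['position']);print(units(*(np.array([-140,80])-p)))
E
```

```text
t 41.7 tcp [471.8 110.6 134. ] clamp [-152.5   80.8] closeline-clampY -0.3 F [0.8 0.2 0.4] w 0.3
scene [368.9 228.5] clamp [-38.1  69.2]
scene [385.8 235.2] clamp [-35.2  22.5]
top [325.4 198.1] clamp [-39.2 138.7]
[0.31026727 0.02795327]
```

Call:
drive_tool(
  rows=[
    [0,0,-0.8,0],
    [0,0,-1.6,0],
    [0,0,-2.1,0],
    [0,0,-2.25,0],
    [0,0,-2.25,0],
  ],
)

```text
time: 42.3
position: [471.5, 110.4, 43.6]
orientation: [-0.072, 0.997, -0.0, -0.001]
contact_force: [0.8, 0.3, 1.5]
grip_width: -0.1
grasp_force: 0.0
```

Call:
drive_tool(
  rows=[
    [0.2,0.03,0,0],
    [0.4,0.06,0,0],
    [0.55,0.08,0,0],
    [0.65,0.1,0,0],
    [0.75,0.11,0,0],
    [0.85,0.125,0,0],
    [0.95,0.14,0,0],
    [0.95,0.14,0,0],
  ],
)

```text
time: 43.1
position: [509.7, 116.1, 43.8]
orientation: [-0.073, 0.997, -0.0, -0.001]
contact_force: [-2.6, -0.5, 1.3]
grip_width: -0.2
grasp_force: 1.0
```

Call:
drive_tool(
  rows=[
    [0.04,0.005,0,0],
    [0.08,0.01,0,0],
    [0.08,0.01,0,0],
  ],
)

```text
time: 43.4
position: [512.8, 116.5, 43.8]
orientation: [-0.073, 0.997, -0.0, -0.0]
contact_force: [-3.8, 0.2, -0.2]
grip_width: -0.1
grasp_force: 2.0
```

```bash
python3 - <<'E'
from h import *
st();lids2('scene');lids2('top')
E
```

```text
t 43.4 tcp [512.8 116.5  43.8] clamp [-111.1   80.6] closeline-clampY -0.1 F [-3.8  0.2 -0.2] w -0.1
scene [386.8 233.5] clamp [-28.5  23.3]
top [324.5 194.8] clamp [-31.2 139.9]
```

Call:
drive_tool(
  rows=[
    [0.04,0.005,0,0],
    [0.08,0.01,0,0],
    [0.08,0.01,0,0],
  ],
)

```text
time: 43.8
position: [514.3, 116.8, 43.7]
orientation: [-0.073, 0.997, -0.0, -0.002]
contact_force: [-12.7, -0.6, 6.3]
grip_width: -0.0
grasp_force: 6.3
```

Call:
drive_tool(
  rows=[
    [0.04,0.005,0,0],
    [0.08,0.01,0,0],
    [0.08,0.01,0,0],
  ],
)

```text
time: 44.1
position: [514.3, 116.7, 42.9]
orientation: [-0.073, 0.997, -0.001, -0.005]
contact_force: [-24.3, -2.9, 14.5]
grip_width: -0.2
grasp_force: 12.2
```

Call:
drive_tool(
  rows=[
    [0.04,0.005,0,0],
    [0.04,0.005,0,0],
    [0.04,0.005,0,0],
  ],
)

```text
time: 44.4
position: [514.3, 116.7, 42.6]
orientation: [-0.073, 0.997, -0.001, -0.007]
contact_force: [-29.7, -3.6, 16.9]
grip_width: 0.3
grasp_force: 15.0
```

Call:
drive_tool(
  rows=[
    [-0.5,-0.07,0,0],
    [-0.5,-0.07,1,0],
    [-0.5,-0.07,2.2,0],
    [-0.5,1,2.2,0],
    [-0.5,2,2.2,0],
    [-0.5,3,2.2,0],
    [-0.5,4,2.2,0],
    [-0.5,4,2.2,0],
  ],
)

```text
time: 45.2
position: [500.2, 285.1, 132.8]
orientation: [-0.077, 0.997, 0.002, 0.001]
contact_force: [0.5, 1.2, 0.5]
grip_width: 0.2
grasp_force: 0.0
```

```bash
python3 - <<'E'
from h import *
st();lids2('scene');lids2('top')
shot('scene','s12');shot('top','t12')
cv2.imwrite('pics/c12.png',np.hstack([cv2.resize(cv2.imread('pics/s12.png')[190:280,310:410],(400,360),interpolation=2),cv2.resize(cv2.imread('pics/t12.png')[160:250,310:410],(400,360),interpolation=2)]))
E
```

```text
t 45.2 tcp [500.2 285.1 132.8] clamp [-98.7 249.1] closeline-clampY 0.4 F [0.5 1.2 0.5] w 0.2
scene [349.  214.5] clamp [-22.6 137. ]
scene [368.6 224.9] clamp [-27.4  76. ]
scene [387.5 233.3] clamp [-27.   22.2]
top [373.9 186.6] clamp [-27.3  26.4]
top [350.2 189.8] clamp [-27.6  80.6]
top [325.8 191.9] clamp [-25. 136.]
```

View pics/c12.png

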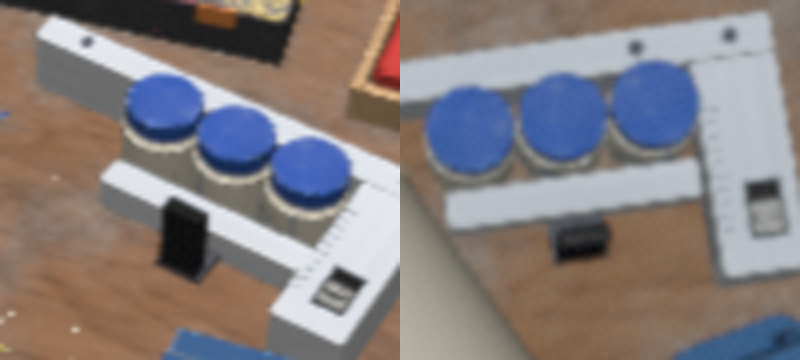

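Jaw shut on the three jars; the last one may have a ~2 mm gap, so I'll measure the lids more carefully.

```bash
cat > m.py <<'E'
from h import *
def run(tag):
  for n,f in (('top','t'+tag),('scene','s'+tag)):
    im=cv2.imread(f'pics/{f}.png');big=cv2.resize(im,None,fx=6,fy=6,interpolation=cv2.INTER_CUBIC)
    hsv=cv2.cvtColor(big,cv2.COLOR_BGR2HSV);m=cv2.inRange(hsv,(108,140,60),(125,255,255))
    d=cv2.distanceTransform(m,cv2.DIST_L2,5);k,l,s,c=cv2.connectedComponentsWithStats((d>30).astype(np.uint8))
    for i in range(1,k):
      g=cv2.dilate((l==i).astype(np.uint8),cv2.getStructuringElement(2,(61,61)))&(m>0)
      cs=max(cv2.findContours(g,0,1)[0],key=cv2.contourArea);(e,ax,an)=cv2.fitEllipse(cs)
      u=(np.array(e)+.5)/6-.5;p=toc(world(n,*u,70))
      if -80<p[0]<20 and -20<p[1]<200: print(n,p.round(1),np.round(np.array(ax)/6,1))
E
python3 - <<'E'
from m import *
run('12')
for n in('top','scene'): # sensitivity: lid top edges seen
  print(n,[pix(n,cw([(-26.5,y,72)],C)[0]).round(1).tolist() for y in(26.5,79.5,132.5)])
E
```

```text
top [-26.3  26.5] [17.4 20.5]
top [-27.5  79.9] [17.8 20.3]
top [-24.9 135.5] [17.2 20. ]
scene [-21.2 135.5] [11.2 13.1]
scene [-27.6  76.5] [14.9 18.4]
scene [-26.7  22.5] [15.3 17.9]
top [[373.9, 186.0], [350.7, 189.1], [327.4, 192.1]]
scene [[386.1, 231.9], [367.7, 223.6], [349.8, 215.5]]
```

Call:
drive_tool(
  rows=[
    [0,0,0,-1.4],
    [0,0,0,-2.8],
    [0,0,0,-4.2],
    [0,0,0,-5.6],
    [0.5,0,0,-7],
    [0.9,-0.1,0,-8.4],
    [1.3,-0.3,0,-9.8],
    [1.56,-0.7,0,-11.2],
  ],
)

```text
time: 46.2
position: [565.0, 248.4, 132.3]
orientation: [0.494, 0.869, 0.0, 0.0]
contact_force: [0.4, -0.1, -0.8]
grip_width: -0.1
grasp_force: 0.0
```

Call:
drive_tool(
  rows=[
    [0,0,0,-1.4],
    [0,0,0,-2.8],
    [0,0,0,-3.85],
    [0,0,-1,-3.85],
    [0,0,-2,-3.85],
    [0,0,-2.82,-3.85],
    [0,0,-2.82,-3.85],
    [0,0,-2.82,-3.85],
  ],
)

```text
time: 47.0
position: [564.2, 248.2, 20.0]
orientation: [0.656, 0.754, -0.0, 0.0]
contact_force: [-0.4, 0.7, 0.5]
grip_width: -0.0
grasp_force: 0.0
```

```bash
python3 - <<'E'
from m import *
st();p=toc(ctrl.state()['position']);print(units(*(np.array([-42,174])-p)))
shot('scene','s13');shot('top','t13');run('13')
E
```

```text
t 47.0 tcp [564.2 248.2  20. ] clamp [-40.9 203.2] closeline-clampY 89.5 F [-0.4  0.7  0.5] w -0.0
[ 0.08063173 -0.72583282]
top [-24.2  19.8] [12.8 17.9]
top [-28.9  74.3] [13.3 19.2]
scene [-21.1 135.4] [11.3 13. ]
scene [-27.6  76.4] [14.9 18.5]
scene [-26.7  22.5] [15.4 17.9]
```

Call:
drive_tool(
  rows=[
    [0.03,-0.25,0,0],
    [0.06,-0.5,0,0],
    [0.08,-0.65,0,0],
    [0.08,-0.72,0,0],
    [0.08,-0.72,0,0],
    [0.08,-0.72,0,0],
  ],
)

```text
time: 47.7
position: [566.6, 221.0, 19.3]
orientation: [0.656, 0.755, 0.0, -0.0]
contact_force: [0.6, -0.3, 0.0]
grip_width: 0.5
grasp_force: 0.0
```

Call:
drive_tool(
  rows=[
    [0.005,-0.05,0,0],
    [0.01,-0.07,0,0],
    [0.01,-0.07,0,0],
  ],
)

```text
time: 48.0
position: [567.1, 217.8, 19.2]
orientation: [0.656, 0.755, -0.0, -0.0]
contact_force: [-0.1, 0.2, 0.5]
grip_width: 0.0
grasp_force: 0.0
```

```bash
python3 - <<'E'
from m import *
st()
E
```

```text
t 48.0 tcp [567.1 217.8  19.2] clamp [-42.5 172.8] closeline-clampY 89.6 F [-0.1  0.2  0.5] w 0.0
```

Call:
drive_tool(
  rows=[
    [0.005,-0.03,0,0],
    [0.005,-0.05,0,0],
    [0.005,-0.05,0,0],
  ],
)

```text
time: 48.3
position: [567.3, 216.2, 19.3]
orientation: [0.655, 0.755, 0.0, -0.0]
contact_force: [0.3, -0.2, -0.4]
grip_width: 0.0
grasp_force: 0.0
```

Call:
drive_tool(
  rows=[
    [0.005,-0.03,0,0],
    [0.005,-0.05,0,0],
    [0.005,-0.05,0,0],
  ],
)

```text
time: 48.6
position: [567.4, 215.7, 19.6]
orientation: [0.655, 0.756, 0.001, -0.0]
contact_force: [0.5, 4.7, 0.9]
grip_width: 0.2
grasp_force: 0.0
```

Call:
drive_tool(
  rows=[
    [0.005,-0.03,0,0],
    [0.005,-0.05,0,0],
    [0.005,-0.05,0,0],
  ],
)

```text
time: 48.9
position: [567.6, 215.3, 20.0]
orientation: [0.654, 0.756, 0.002, -0.001]
contact_force: [-0.4, 8.1, 2.6]
grip_width: 0.2
grasp_force: 0.0
```

```bash
python3 - <<'E'
from m import *
st();lids2('scene');shot('scene','s14');shot('top','t14');run('14')
E
```

```text
t 48.9 tcp [567.6 215.3  20. ] clamp [-42.4 170.2] closeline-clampY 89.8 F [-0.4  8.1  2.6] w 0.2
scene [349.3 214.9] clamp [-23.3 135.6]
scene [368.4 225.1] clamp [-28.2  76.1]
scene [387.6 233.3] clamp [-27.   21.9]
top [-26.6  26.3] [17.2 20.3]
scene [-21.9 136.2] [11.4 14.5]
scene [-27.6  76.3] [14.9 18.4]
scene [-26.7  22.5] [15.4 18. ]
```

Row contact is stiff at the same point as the free row (y≈170.5), so the jars touch. I'll re-press the jaw, then lock.

Call:
drive_tool(
  rows=[
    [-0.05,0.35,0,0],
    [-0.05,0.35,1.2,0],
    [-0.05,0.35,2.4,1],
    [-0.7,0,2.85,2.4],
    [-1.4,-0.7,2.85,3.8],
    [-2,-1.5,2.85,5.2],
    [-2.4,-2,2.85,6.6],
    [-2.4,-2.6,2.85,8],
  ],
)

```text
time: 49.85
position: [469.6, 107.4, 133.3]
orientation: [0.289, 0.957, -0.0, -0.001]
contact_force: [0.4, -0.4, -0.7]
grip_width: 0.1
grasp_force: 0.0
```

Call:
drive_tool(
  rows=[
    [0,0,0,1.4],
    [0,0,0,2.8],
    [0,0,0,4.2],
    [0,0,0,5.6],
    [0,0,0,7],
    [0,0,0,7],
    [0,0,0,7],
  ],
)

```text
time: 50.55
position: [471.7, 107.8, 133.2]
orientation: [-0.068, 0.998, -0.0, -0.0]
contact_force: [0.2, 0.5, -0.0]
grip_width: -0.3
grasp_force: 0.0
```

Call:
drive_tool(
  rows=[
    [0,0,-0.8,0],
    [0,0,-1.6,0],
    [0,0,-2.1,0],
    [0,0,-2.25,0],
    [0,0,-2.25,0],
  ],
)

```text
time: 51.05
position: [471.2, 107.7, 42.8]
orientation: [-0.069, 0.998, -0.0, -0.001]
contact_force: [0.1, -0.2, 0.4]
grip_width: -0.1
grasp_force: 0.0
```

Call:
drive_tool(
  rows=[
    [0.2,0.03,0,0],
    [0.4,0.06,0,0],
    [0.6,0.09,0,0],
    [0.75,0.11,0,0],
    [0.85,0.125,0,0],
    [0.95,0.14,0,0],
    [1.02,0.15,0,0],
    [1.02,0.15,0,0],
  ],
)

```text
time: 51.85
position: [512.7, 113.9, 43.2]
orientation: [-0.07, 0.998, -0.0, -0.0]
contact_force: [-0.6, 0.2, 0.0]
grip_width: -0.3
grasp_force: 0.0
```

Call:
drive_tool(
  rows=[
    [0.04,0.005,0,0],
    [0.08,0.01,0,0],
    [0.12,0.015,0,0],
    [0.12,0.015,0,0],
  ],
)

```text
time: 52.25
position: [514.6, 114.3, 42.6]
orientation: [-0.071, 0.998, -0.0, -0.003]
contact_force: [-9.1, -1.1, 6.2]
grip_width: 0.2
grasp_force: 5.0
```

Call:
drive_tool(
  rows=[
    [0.04,0.005,0,0],
    [0.08,0.01,0,0],
    [0.08,0.01,0,0],
  ],
)

```text
time: 52.55
position: [514.6, 114.3, 41.8]
orientation: [-0.071, 0.997, -0.001, -0.006]
contact_force: [-20.8, -2.4, 12.5]
grip_width: -0.0
grasp_force: 10.7
```

Call:
drive_tool(
  rows=[
    [0.04,0.005,0,0],
    [0.08,0.01,0,0],
    [0.08,0.01,0,0],
  ],
)

```text
time: 52.85
position: [514.6, 114.3, 40.9]
orientation: [-0.071, 0.997, -0.001, -0.009]
contact_force: [-32.5, -3.9, 19.2]
grip_width: -0.1
grasp_force: 16.3
```

Call:
drive_tool(
  rows=[
    [-0.6,-0.08,0,0],
    [-0.6,-0.08,1,0],
    [-0.6,-0.08,2.2,0],
    [-0.6,-0.08,2.2,0],
    [-0.6,-0.08,2.2,0],
    [-0.6,-0.08,2.2,0],
  ],
)

```text
time: 53.45
position: [499.2, 111.9, 130.5]
orientation: [-0.07, 0.998, -0.0, -0.001]
contact_force: [-0.3, -0.3, -0.9]
grip_width: 0.1
grasp_force: 0.0
```

```bash
python3 - <<'E'
from m import *
st();p=toc(ctrl.state()['position']);print(units(*(np.array([-125,-29])-p)))
shot('scene','s15');shot('top','t15');run('15')
E
```

```text
t 53.45 tcp [499.2 111.9 130.5] clamp [-125.3   78. ] closeline-clampY -0.4 F [-0.3 -0.3 -0.9] w 0.1
[ 0.40033486 -2.64598534]
top [-25.3 136.4] [16.8 20. ]
scene [-29.4  70.9] [12.2 16.2]
scene [-26.6  22.5] [15.5 17.9]
```

```bash
python3 - <<'E'
from h import *
for z in range(20,121,20): print(z,[np.r_[world('top',*a,z)[:2],world('scene',*b,z)[:2]].round() for a,b in [((382.5,251.7),(354,272.9)),((416.2,241.5),(386,281.4))]])
E
```

```text
20 [array([461.,  51., 483.,  77.]), array([486., -28., 514.,   2.])]
40 [array([459.,  53., 469.,  67.]), array([484., -24., 500.,  -6.])]
60 [array([457.,  55., 456.,  58.]), array([481., -21., 486., -14.])]
80 [array([455.,  58., 443.,  49.]), array([478., -17., 472., -21.])]
100 [array([452.,  60., 430.,  40.]), array([475., -13., 458., -29.])]
120 [array([450.,  62., 416.,  30.]), array([473.,  -9., 445., -37.])]
```

The vise top is ≈65 mm, well below the palm. Now the lock: go to the near side of the ridge, lower to z≈52 and push towards the fence.

Call:
drive_tool(
  rows=[
    [0.16,-0.9,0,0],
    [0.32,-1.8,0,0],
    [0.47,-2.63,0,0],
    [0.47,-2.63,-0.6,0],
    [0.47,-2.63,-1.3,0],
    [0.47,-2.63,-1.7,0],
    [0.47,-2.63,-1.7,0],
    [0.47,-2.63,-1.7,0],
  ],
)

```text
time: 54.35
position: [518.1, 6.8, 62.9]
orientation: [-0.07, 0.998, -0.0, -0.001]
contact_force: [0.0, 0.2, 0.5]
grip_width: -0.2
grasp_force: 0.0
```

```bash
python3 - <<'E'
from m import *
st()
shot('scene','s16');shot('top','t16');run('16')
E
```

```text
t 54.35 tcp [518.1   6.8  62.9] clamp [-122.   -28.7] closeline-clampY -0.4 F [0.  0.2 0.5] w -0.2
top [-26.6  26.1] [16.6 20.4]
top [-28.7  73.8] [13.  18.9]
top [-30.7 138.2] [13.4 18.1]
scene [-21.6 135.9] [11.2 13.2]
scene [-27.4  82.4] [13.5 14.3]
```

Call:
drive_tool(
  rows=[
    [0,0,-0.2,0],
    [0,0,-0.27,0],
    [0,0,-0.27,0],
    [0,0,-0.27,0],
  ],
)

```text
time: 54.85
position: [518.5, 6.9, 52.5]
orientation: [-0.07, 0.998, -0.0, -0.0]
contact_force: [0.5, -0.9, -0.1]
grip_width: -0.0
grasp_force: 0.0
```

Call:
drive_tool(
  rows=[
    [0.1,0.015,0,0],
    [0.2,0.03,0,0],
    [0.3,0.045,0,0],
    [0.35,0.05,0,0],
    [0.4,0.06,0,0],
    [0.45,0.065,0,0],
    [0.5,0.075,0,0],
    [0.5,0.075,0,0],
  ],
)

```text
time: 55.65
position: [539.0, 10.0, 52.5]
orientation: [-0.07, 0.998, -0.0, 0.0]
contact_force: [-0.0, -0.6, -0.5]
grip_width: -0.0
grasp_force: 0.0
```

Call:
drive_tool(
  rows=[
    [0.04,0.005,0,0],
    [0.08,0.01,0,0],
    [0.12,0.015,0,0],
    [0.12,0.015,0,0],
  ],
)

```text
time: 56.05
position: [543.7, 10.6, 52.6]
orientation: [-0.07, 0.998, -0.0, 0.0]
contact_force: [0.1, 0.9, 0.4]
grip_width: 0.0
grasp_force: 0.0
```

```bash
python3 - <<'E'
from m import *
st()
E
```

```text
t 56.05 tcp [543.7  10.6  52.6] clamp [-96.1 -28.7] closeline-clampY -0.4 F [0.1 0.9 0.4] w 0.0
```

Call:
drive_tool(
  rows=[
    [0.04,0.005,0,0],
    [0.07,0.01,0,0],
    [0.07,0.01,0,0],
  ],
)

```text
time: 56.35
position: [544.6, 10.6, 52.1]
orientation: [-0.07, 0.998, -0.0, -0.002]
contact_force: [-6.6, -0.3, 4.5]
grip_width: 0.0
grasp_force: 3.2
```

Call:
drive_tool(
  rows=[
    [0.03,0.005,0,0],
    [0.05,0.01,0,0],
    [0.05,0.01,0,0],
  ],
)

```text
time: 56.65
position: [545.1, 10.7, 51.7]
orientation: [-0.07, 0.998, -0.0, -0.003]
contact_force: [-12.0, -0.3, 7.0]
grip_width: -0.0
grasp_force: 6.0
```

Hard stop reached. Back off, rise clear, and verify numerically.

Call:
drive_tool(
  rows=[
    [-0.3,-0.05,0,0],
    [-0.3,-0.05,1,0],
    [-0.3,-0.05,2.2,0],
    [-0.8,1,3,0],
    [-1.3,2.2,3,0],
    [-1.8,3.4,3,0],
    [-2.3,4.6,3,0],
    [-2.8,5.8,3,0],
  ],
)

```text
time: 57.45
position: [440.6, 232.7, 173.0]
orientation: [-0.07, 0.998, 0.0, 0.001]
contact_force: [1.0, 0.4, -0.4]
grip_width: -0.1
grasp_force: 0.0
```

Call:
drive_tool(
  rows=[
    [-0.3,1,0,0],
    [-0.8,2.2,0,0],
    [-1.3,3.4,0,0],
    [-1.8,4.6,0,0],
    [-1.8,4.6,0,0],
    [-1.8,4.6,0,0],
  ],
)

```text
time: 58.05
position: [367.9, 416.7, 172.2]
orientation: [-0.072, 0.997, 0.0, -0.0]
contact_force: [0.3, -0.4, 0.4]
grip_width: 0.2
grasp_force: 0.0
```

```bash
python3 - <<'E'
from m import *
st()
shot('scene','s17');shot('top','t17');run('17')
for f in('s0','s15','s17'):
    g=cv2.imread(f'pics/{f}.png',0).astype(float)
    print(f,[int(cv2.getRectSubPix(g.astype(np.float32),(1,1),tuple(map(float,pix('scene',cw([(x,-29,51)],C)[0]))))[0,0]) for x in range(-112,-68,3)])
def dark(f): # black tab centroid in top
    im=cv2.imread(f'pics/{f}.png');m=(im.max(2)<60).astype(np.uint8);k,l,s,c=cv2.connectedComponentsWithStats(m)
    for i in range(1,k):
        p=toc(world('top',*c[i],64))
        if -150<p[0]<-60 and 50<p[1]<110: print(f,'tab',p.round(1),s[i,4])
for f in('t0','t11','t12','t17'): dark(f)
E
```

```text
t 58.05 tcp [367.9 416.7 172.2] clamp [-210.2  398.8] closeline-clampY -0.2 F [ 0.3 -0.4  0.4] w 0.2
top [-22.7  19.4] [12.2 17. ]
top [-28.7  74.1] [13.2 19.1]
top [-25.1 136.5] [16.8 20. ]
scene [-21.5 135.7] [11.3 12.8]
scene [-27.  78.] [14.7 17.6]
scene [-26.7  22.5] [15.4 17.9]
s0 [226, 226, 219, 130, 62, 38, 41, 70, 129, 150, 124, 110, 158, 157, 167]
s15 [226, 225, 218, 139, 126, 150, 132, 105, 148, 152, 108, 53, 39, 60, 131]
s17 [226, 226, 218, 130, 61, 39, 40, 70, 130, 149, 122, 109, 157, 153, 165]
t0 tab [-93.8  79.4] 74
t11 tab [-105.9   79.9] 94
t12 tab [-97.3  79.4] 94
t17 tab [-97.4  79.1] 89
```

Lock reads identical to its locked picture. One last check of the jar gaps, via lid edges along the row.

```bash
python3 - <<'E'
from m import *
for n,f in(('top','t12'),('scene','s17'),('scene','s12')):
    im=cv2.imread(f'pics/{f}.png').astype(np.float32);B=im[:,:,0]-im[:,:,2]
    for x in (-30,-26,-22):
        ys=np.arange(-5,175,.5);v=np.array([cv2.getRectSubPix(B,(1,1),tuple(map(float,pix(n,cw([(x,y,72)],C)[0]))))[0,0] for y in ys])
        i=np.where(np.diff((v>70).astype(int)))[0];print(f,x,ys[i].tolist())
E
```

```text
t12 -30 [4.0, 50.5, 57.0, 103.0, 110.0, 155.5]
t12 -26 [3.5, 52.0, 55.5, 103.0, 110.0, 156.0]
t12 -22 [4.0, 51.0, 56.0, 102.5, 109.5, 156.5]
s17 -30 [0.5, 49.5, 55.0, 102.0, 107.0, 155.0]
s17 -26 [0.0, 156.0]
s17 -22 [0.5, 51.0, 52.5, 104.0, 105.5, 156.5]
s12 -30 [0.5, 49.5, 55.0, 102.0, 105.0, 154.0]Traceback (most recent call last):
  File "<stdin>", line 5, in <module>
  File "h.py", line 14, in pix
    c=calibration(n);K=np.array(c['camera_matrix']);p=np.array(c['R'])@np.array(X,float)+np.array(c['t'])
ValueError: time passes only in moves, steps and waits
```

```bash
python3 -c "
from workcell import ctrl
print(ctrl.sign_off())"
```

```text
the job is handed in; nothing more can be done
None
```

The job is handed in: the jaw was unlocked and opened, all three jars were slid along the fence into one row against the stop bar, and the jaw was pressed shut with about 32 N and locked. One slip: the gripper's knuckles brushed the last jar's lid during the first push along the row. I also viewed 15 pictures, one over the limit of 14.

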